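# Move the furnace tray into the dry box with the lifter

### The job

The white ceramic tray with its three crucibles is fresh from the furnace, so do not let the gripper touch the tray or the crucibles: pick up the steel lifter by its black grip, slide its blade under the tray between the tray's two runners, lift the tray off the dark slab and set it down on the raised platform of the dry box, in the middle and square enough for the hood to shut over it, with the crucibles still standing on it. Draw the lifter out, lay it back blade-flat on its cork mat and let go of it, then swing the smoky hood down until it is fully shut. Leave the other things on the bench where they are.

Things in the scene. Friction and masses are not known exactly. Their poses are not given: they have to be found in the camera images.
- lifter: Steel offset spatula with black grip, 0.2 kg. Origin: centre of the blade's underside; x along the blade to its nose, z up. Blade 105 mm long (x -53 to +52), 54 wide, 3 thick (last 13 mm: 2). A 13 mm high turned-up edge at x = -53 stops the load; behind it a shank rises to the grip. Starts lying flat on the mat, nose along the mat's +x; stands steadily on its blade.
- lifter_grip (a point): Middle of the lifter's black grip, at (-92, 0, 77) mm in the lifter's frame, same axes. The grip is a bar 14 mm thick along y, 22 mm deep, 85 mm long, leaning back (to -x) 35 degrees from vertical: from (x -68, z 42) to (x -117, z 112) mm. Grasp it with the fingers closing along y.
- mat: Cork mat, fixed, 136 (x) x 90 (y) x 4 mm thick. Origin at the centre of its underside. The lifter's blade lies on it.
- tray: White ceramic tray, 90 x 90 x 16 mm, 0.14 kg. Origin: centre of its underside at the level of its feet, z up. Two runners along its x axis, at y = +-40.5 mm, 9 mm wide and 9 high, carry a 4 mm plate (top 13 mm above the origin) with a 3 mm rim. Between the runners is a free tunnel 72 mm wide, 9 mm high, open at both x ends.
- slab: Dark steel slab fixed to the bench, 116 x 116 x 8 mm, on which the tray stands at the start. Origin at the centre of its underside.
- box: Dry box, fixed: white base 150 (x) x 134 (y) x 10 mm with a raised perforated steel platform 112 (x) x 106 (y) mm at its centre, whose top is 14 mm above the origin. Origin: centre of the base's underside; +x points to the hinge side, the open front is at -x. Only the hood stands above the base.
- hood (a joint): Hinge of the smoky clear hood, rad: 0 = shut, 1.45 = fully open. Starts at 1.1 to 1.3 and stays at any angle by friction; shutting takes 1 to 2 N at the free edge. Hood outside 124 (x) x 120 (y) x 46 mm high, inside 118 x 114 x 43, open underneath, 0.18 kg.
- hood_hinge (a point): Middle of the hood's hinge axis (hood's rear lower edge), at (62, 0, 10.5) mm in the box's frame; the axis runs along the box's y. At angle a the roof's outer face runs through hinge + 46 mm x (sin a, cos a) + r x (-cos a, sin a) in the box's (x, z), r = 0 to 124 mm: push on that face to shut the hood.
- hood_edge (a point): Middle of the free front edge of the hood's roof, on its outer face (r = 124 mm from the hinge end of the roof). Turns with the hood. A black finger tab stands out 10 mm from the front wall below it.
- crucible_a: small pale metal crucible, a tapered open cup 28 mm across its mouth and 20 mm high, standing on the tray. Origin at the centre of its underside, z up.
- crucible_b: small pale metal crucible, a tapered open cup 28 mm across its mouth and 20 mm high, standing on the tray. Origin at the centre of its underside, z up.
- crucible_c: small pale metal crucible, a tapered open cup 27 mm across its mouth and 19 mm high, standing on the tray. Origin at the centre of its underside, z up.
- bomb: bystander: steel pressure vessel, 70 mm across, 148 mm high, standing. Origin under its centre.
- distilled: bystander: white plastic bottle with white cap, 60 mm across, 140 mm high. Origin under its centre.
- benzoic_acid: bystander: plastic bottle with black cap, 64 mm across, 130 mm high. Origin under its centre.
- timer: bystander: white bench timer, 38 x 64 x 62 mm. Origin under its centre.
- seal_tin: bystander: round metal tin, 62 mm across, 22 mm high. Origin under its centre.

How it is judged:
By the outcome, as a careful person would: the job done as asked, in the order asked, and still so for the second after the job is handed in, with the robot touching nothing.
It also fails if it takes over 64 s, if anything falls off the work surface, if the arm or the gripper's body presses on something with over 40 N, if the wrist force passes 120 N, or if a joint passes its speed limit or range.

### The arm

A 7-joint arm with a two-finger parallel gripper is mounted at the origin on a cart in front of the work surface, level with it; the furniture and walls round the work are solid. World frame = base frame: x ahead of the robot, y to its left, z up, the work surface at z = 0. Lengths are in m, angles in rad, forces in N, time in s.
With the tool pointing down it reaches from about 0.425 to 0.875 m from the base axis. Payload 8.4 kg.
Tool frame: the origin (TCP) lies between the finger pads; the fingertips stand 14 mm ahead of it and the grasp point (between the pads) lies 5 mm behind it (r.nose_length is the distance from the TCP to the fingertips, in m); z points along the fingers, y is the line along which they close (so a half turn about z gives the same grasp; the last joint's range is limited). The gripper opens to 85 mm and grips with 20 to 120 N. Pads are 22 mm wide; open, the fingers measure 114 mm over their backs; the gripper's body (76 mm by 85 mm) begins 54 mm behind the grasp point. The pads swing forward as they close: fully open they stand 13 mm farther back than shut.
Start: joints at [1.085, 0.333, 0.04, 1.465, -0.013, 1.343, -0.059], TCP at [0.245, -0.602, 0.225] pointing down, gripper open.
Joint ranges: [-2.58, 2.58], [-0.38, 2.09], [-1.3, 1.39], [0.25, 2.4], [-1.5, 4.64], [0.08, 2.09], [-2.65, 2.65]. Speed limits (rad/s): [2.22, 2.22, 2.79, 2.79, 3.14, 3.14, 3.14].

### API

Orientations are given as a rotation vector (axis times angle).
In Python, from plant import r gives the robot as it stands. The module is installed in compiled form; this text tells all that it offers.
- The arm moves only by the tool step_arm, never from a script. Its arguments are lists of equal length, an entry for each row: "jaw": the closure, from 0 (fully open) to 1 (shut); "xyz": the shift along the tool's x, y, z in units of 50 mm (1.0 is 50 mm), a list of three; "roll": the turn about the tool's z in units of 5 degrees (1.0 is 5 degrees). In form: {"jaw": [jaw, ...], "xyz": [[x, y, z], ...], "roll": [roll, ...]}. A call has 1 to 5 rows; each row is the pose to reach, as a shift and turn from the pose commanded when the call began, along the tool's axes at that moment; what a row does not reach only later rows make up. A row lasts 1/10 s, in which the tool goes at most 50 mm and 8.59 degrees, less where a joint would pass 70% of its speed; a pose out of reach is approached as far as the arm can. A call with a gripper value outside its range is refused whole. The fingers move at their own pace and stop on an object; "newtons" is the grip in N (left out, the last holds). Time passes only in rows, so rows that repeat a pose let the fingers close. It gives the time, the measured TCP pose, the force, the opening and the grip force at its end, in the units of the state.
- r.sense(): the state, without advancing time (a new reading comes with each control period).
- r.read_camera(name): name is "scene" or "side" or "wrist"; returns the picture (480x640x3 uint8, red, green, blue); there is no depth.
- r.camera_info(name): a dict with "camera_matrix" (3x3 intrinsics, pixels), "camera_from_world" (4x4, takes a point from world to camera coordinates). Camera axes: x right, y up, looking along -z (the intrinsics and any distortion apply to the point x, -y, -z); pixel columns grow to the right and rows downward; lengths in m; the calibration is good to about 2 mm. A picture is of the moment at which its call begins: read the wrist's pose just before it. camera_info takes no time and is no camera call; for the wrist camera it gives the pose at the moment of the call.
- r.finish_job(): hands the job in; it is judged then, once.
The state is a dict: "t": time; "joints": joint angles; "dq": joint speeds; "tau": joint torques, N m; "position": TCP position; "ee_rot": TCP orientation; "wrist_force": force on the tool from outside, world axes, zero at the start; "wrist_torque": the same for the moment, N m; "gripper_width": finger opening in m; "grasp_force": force on a finger pad.
Only numpy, scipy, OpenCV 4.12 (cv2) and the standard library are available. Lean on these libraries where they do the work, as an engineer would, in place of code of your own. Each camera call takes 0.05 s, during which the arm holds its last target. There are 200 camera calls.

## Working session

There is one attempt and no reset: what is moved stays moved. The work goes in short steps, Python scripts to look and compute and a tool call to move; the robot and the scene stay as the last step left them, time stands still between calls to the robot, and variables do not carry over. Pictures are saved under pics/ and viewed, at most 10 in all, crops included, and the job is handed in when it is done.

Besides the shell and the picture viewer there is one more tool, called after ">>>" as a command line: name --pt "numbers of a row" for each row, then --argument value for the rest. step_arm: Moves the arm, as the interface text tells. Its arguments: {"type":"object","properties":{"jaw":{"type":"array"},"xyz":{"type":"array"},"roll":{"type":"array"},"newtons":{"type":"number"}},"required":["jaw","xyz","roll"]}

```bash
mkdir -p pics; python3 - <<'E'
from plant import r
import cv2,numpy as np
s=r.sense();print({k:np.round(v,3) for k,v in s.items()})
for n in("scene","side"):
    im=r.read_camera(n);cv2.imwrite(f"pics/{n}0.png",im[:,:,::-1])
    i=r.camera_info(n);print(n,{k:np.round(v,4).tolist() if hasattr(v,'shape') else v for k,v in i.items()})
E
```

```text
{'t': np.float64(0.0), 'joints': array([ 1.085,  0.334,  0.04 ,  1.466, -0.013,  1.343, -0.058]), 'dq': array([ 0.001, -0.   , -0.   ,  0.001,  0.001,  0.002, -0.   ]), 'tau': array([-0.0000e+00, -6.5855e+01,  1.3660e+00, -4.0556e+01,  1.7000e-02,
        1.3000e-02, -0.0000e+00]), 'position': array([ 0.245, -0.602,  0.224]), 'ee_rot': array([-3.081e+00, -6.030e-01,  1.000e-03]), 'wrist_force': array([-0.105, -0.42 ,  0.596]), 'wrist_torque': array([ 0.036, -0.041,  0.005]), 'grasp_force': np.float64(0.0), 'gripper_width': np.float64(0.085)}
scene {'camera_matrix': [[568.8107, 0.0, 322.7596], [0.0, 568.8107, 233.0211], [0.0, 0.0, 1.0]], 'camera_from_world': [[0.8343, -0.5511, -0.0142, -0.4887], [0.3635, 0.5306, 0.7657, -0.1693], [-0.4145, -0.644, 0.643, -1.5355], [0.0, 0.0, 0.0, 1.0]]}
side {'camera_matrix': [[574.6924, 0.0, 325.9153], [0.0, 574.6924, 237.0947], [0.0, 0.0, 1.0]], 'camera_from_world': [[0.9988, -0.0459, 0.0165, -0.5131], [0.0265, 0.795, 0.606, 0.0405], [-0.041, -0.6048, 0.7953, -1.5829], [0.0, 0.0, 0.0, 1.0]]}
```

View pics/scene0.png

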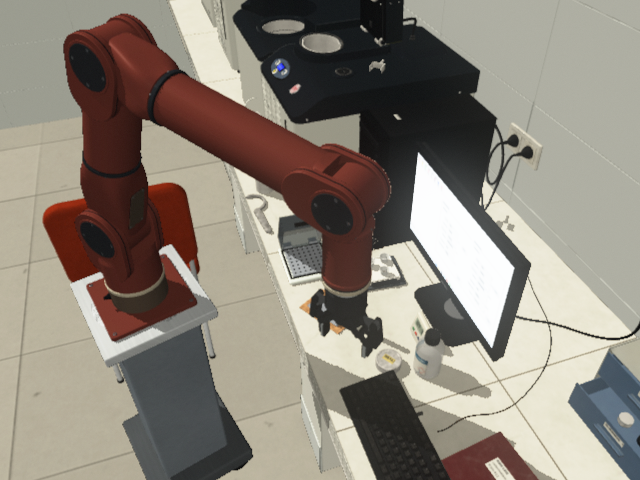

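View pics/side0.png

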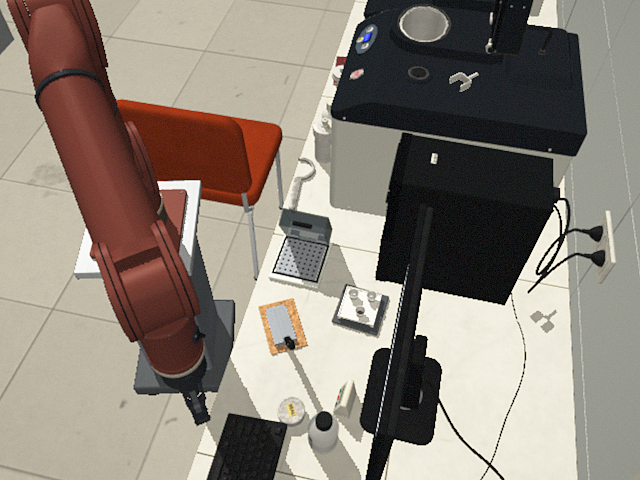

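The scene view shows the arm hiding most of the work. In the side view the mat is at about (283,327), the lifter grip at (290,343), the tray at (360,308), the box at (302,258) and the open hood at (305,222). I'll take rough positions first.

```bash
cat > h.py <<'E'
from plant import r
import cv2,numpy as np
from scipy.spatial.transform import Rotation as R
def ray(n_or_info,px):
    i=r.camera_info(n_or_info) if isinstance(n_or_info,str) else n_or_info
    K=np.array(i["camera_matrix"]);T=np.array(i["camera_from_world"])
    d=np.linalg.inv(K)@np.array([px[0],px[1],1.]);d=np.array([d[0],-d[1],-d[2]])
    return -T[:3,:3].T@T[:3,3],T[:3,:3].T@d
def onz(n,px,z):
    o,d=ray(n,px);return o+d*(z-o[2])/d[2]
def proj(i,p):
    if isinstance(i,str): i=r.camera_info(i)
    T=np.array(i["camera_from_world"]);c=T[:3,:3]@np.array(p)+T[:3,3]
    q=np.array(i["camera_matrix"])@np.array([c[0],-c[1],-c[2]]);return q[:2]/q[2]
def tri(obs):
    A=np.zeros((3,3));b=np.zeros(3)
    for i,px in obs:
        o,d=ray(i,px);d=d/np.linalg.norm(d);M=np.eye(3)-np.outer(d,d);A+=M;b+=M@o
    return np.linalg.solve(A,b)
E
python3 - <<'E'
from h import *
im=cv2.imread("pics/side0.png")[190:390,240:420]
cv2.imwrite("pics/side0c.png",cv2.resize(im,(540,600),interpolation=cv2.INTER_CUBIC))
for n,p,z in [("mat",(283,327),.004),("gripTop",(290,343),.1),("tray",(360,308),.01),("box",(302,258),.014),("tin",(291,410),.02)]:
    print(n,onz("side",p,z).round(3))
i=r.camera_info("wrist");T=np.array(i["camera_from_world"]);print(np.round(i["camera_matrix"],1).tolist());o=-T[:3,:3].T@T[:3,3]
s=r.sense();Rt=R.from_rotvec(s["ee_rot"]).as_matrix();print("tool",Rt.round(3).tolist());print("cam in tool",(Rt.T@(o-s["position"])).round(4),(Rt.T@T[:3,:3].T).round(3).tolist())
cv2.imwrite("pics/w0.png",r.read_camera("wrist")[:,:,::-1])
E
```

```text
mat [ 0.394 -0.341  0.004]
gripTop [ 0.413 -0.433  0.1  ]
tray [ 0.584 -0.298  0.01 ]
box [ 0.444 -0.145  0.014]
tin [ 0.412 -0.553  0.02 ]
[[349.2, 0.0, 319.0], [0.0, 349.2, 238.9], [0.0, 0.0, 1.0]]
tool [[0.926, 0.377, -0.001], [0.377, -0.926, 0.001], [-0.0, -0.001, -1.0]]
cam in tool [ 0.0853  0.0002 -0.148 ] [[0.0, 0.945, 0.327], [1.0, 0.0, -0.002], [-0.002, 0.327, -0.945]]
```

View pics/side0c.png

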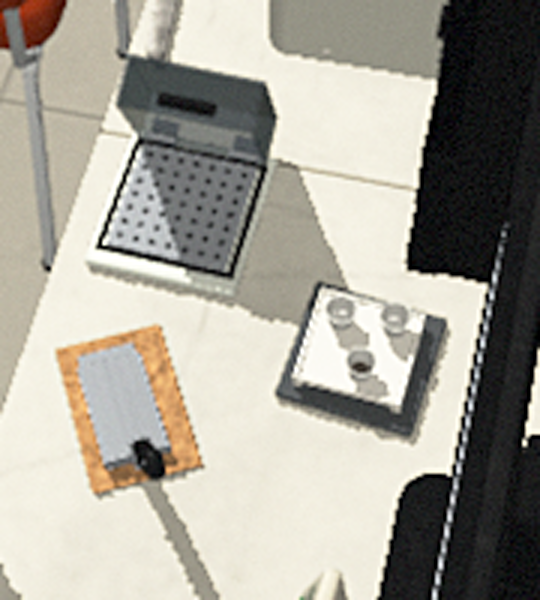

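The crop shows the mat corners near (60,350), (160,328), (200,465) and (98,492), with the black grip end at (148,458). The tray is near (355,345) with its three crucibles, and the hood is open at the far (+y) side of the box. Next I'll move the wrist camera above the work.

>>> step_arm --jaw '[0, 0, 0, 0, 0]' --pt "0.7 -0.5 -0.4" --pt "1.4 -1.0 -0.8" --pt "2.1 -1.5 -1.2" --pt "2.8 -2.0 -1.5" --pt "3.5 -2.5 -1.7" --roll '[-1.6, -3.2, -4.8, -6.4, -8]'

```text
t: 0.65
position: [0.3609, -0.4187, 0.3113]
ee_rot: [2.685, 1.629, 0.0]
wrist_force: [-0.4, -0.1, -0.6]
gripper_width: 0.0852
grasp_force: 0.0
```

>>> step_arm --jaw '[0, 0, 0, 0, 0]' --pt "0.6 0.2 0" --pt "1.2 0.4 0" --pt "1.8 0.6 0" --pt "2.2 0.8 0" --pt "2.2 0.8 0" --roll '[-1.6, -3.2, -4.8, -6.4, -7.6]'

```text
t: 1.15
position: [0.4496, -0.3382, 0.3098]
ee_rot: [-2.002, -2.42, -0.002]
wrist_force: [-0.9, 0.8, 0.1]
gripper_width: 0.0855
grasp_force: 0.0
```

```bash
python3 - <<'E'
from h import *
import pickle
s=r.sense();print(s["position"],s["ee_rot"],s["joints"].round(2))
i=r.camera_info("wrist");im=r.read_camera("wrist")[:,:,::-1];cv2.imwrite("pics/w1.png",im)
i2=r.camera_info("wrist");pickle.dump((i,i2),open("w1.pkl","wb"));print(np.abs(np.array(i["camera_from_world"])-i2["camera_from_world"]).max())
cv2.imwrite("pics/side1.png",r.read_camera("side")[:,:,::-1])
cv2.imwrite("pics/scene1.png",r.read_camera("scene")[:,:,::-1])
E
```

```text
[ 0.44956602 -0.33824416  0.30979955] [-2.00228917 -2.42019555 -0.00245315] [ 0.82  0.14 -0.29  1.53  0.04  1.47  0.72]
0.0033244880658385156
```

View pics/w1.png

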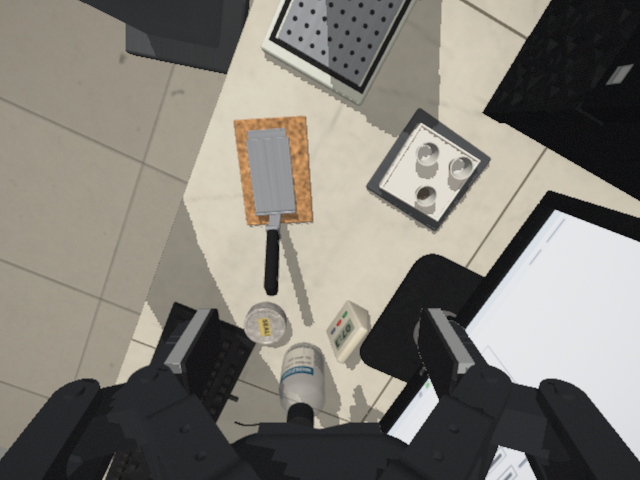

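The wrist view shows the mat at about (273,170), the blade from (270,130) to (275,213), and the grip from (275,225) to (271,292). The tray's corners are near (428,123), (482,160), (432,222) and (378,187), so it is turned about 35° against the lifter. The box is cut off at the top. A second wrist view, farther forward, will give heights.

>>> step_arm --jaw '[0, 0, 0, 0, 0]' --pt "0.7 0 0" --pt "1.4 0 0" --pt "2 0 0" --pt "2 0 0" --pt "2 0 0" --roll '[0, 0, 0, 0, 0]'

```text
t: 1.8
position: [0.4288, -0.2436, 0.3105]
ee_rot: [2.019, 2.406, -0.001]
wrist_force: [0.3, -0.3, 0.3]
gripper_width: 0.0854
grasp_force: 0.0
```

```bash
python3 - <<'E'
from h import *
import pickle
i=r.camera_info("wrist");im=r.read_camera("wrist")[:,:,::-1];cv2.imwrite("pics/w2.png",im)
pickle.dump(i,open("w2.pkl","wb"))
a=cv2.imread("pics/w1.png")[95:245,350:510];b=cv2.imread("pics/side1.png")[275:345,325:400]
c=im[:,100:640]
p=proj(i,(.584,-.298,.02)).astype(int);d=im[max(p[1]-75,0):p[1]+75,p[0]-80:p[0]+80]
f=lambda x:cv2.resize(x,(400,300),interpolation=cv2.INTER_CUBIC)
cv2.imwrite("pics/m1.png",np.vstack([np.hstack([f(a),f(b)]),np.hstack([f(d),f(im)])]))
print(p,r.sense()["position"])
E
```

```text
[424 247] [ 0.42877616 -0.2442896   0.31024155]
```

View pics/m1.png

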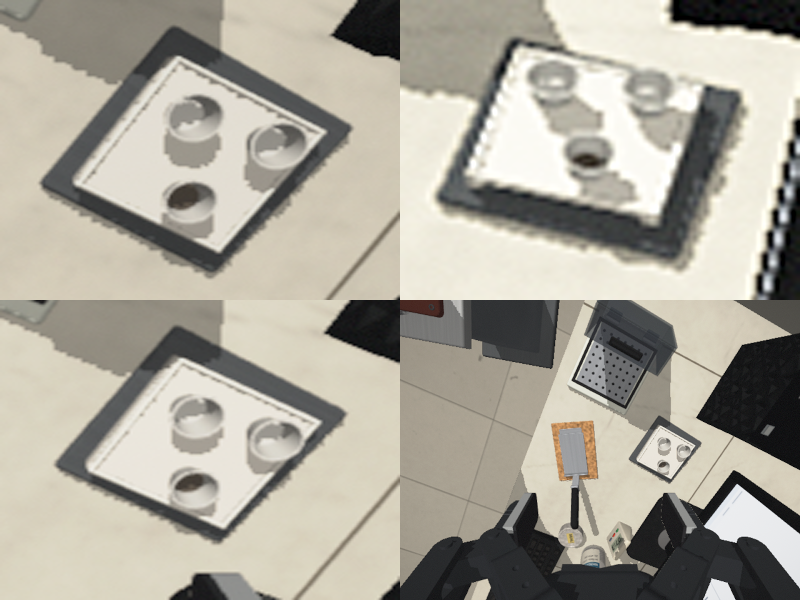

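The montage shows the tray's upper-left face as solid white, a runner, in both wrist views. In the side view its near face is only a thin strip over dark. So the runners should run up-right in the wrist image. Now the numbers.

```bash
cat > meas.py <<'E'
from h import *
import pickle
def P(i,c,z): return np.array([onz(i,q,z)[:2]*1000 for q in c.reshape(-1,2)],np.float32)
def rect(n,i,c,z):
    (cx,cy),(w,h),a=cv2.minAreaRect(P(i,c,z));print(n,"z",z,np.round([cx,cy,w,h,a],1))
def big(m,roi=None):
    cs,_=cv2.findContours(m.astype(np.uint8),cv2.RETR_EXTERNAL,cv2.CHAIN_APPROX_NONE);return max(cs,key=cv2.contourArea)
def near(im,i,p,rad):
    m=np.zeros(im.shape[:2],np.uint8);q=proj(i,p);cv2.circle(m,tuple(int(v) for v in q),rad,1,-1);return m>0
E
cat > m1.py <<'E'
from meas import *
V={"w1":pickle.load(open("w1.pkl","rb"))[0],"w2":pickle.load(open("w2.pkl","rb")),"side1":r.camera_info("side")}
C={}
for n,i in V.items():
    im=cv2.imread(f"pics/{n}.png");hsv=cv2.cvtColor(im,cv2.COLOR_BGR2HSV);g=hsv[...,2].astype(int);s=hsv[...,1].astype(int)
    sc=1 if n!="side1" else .55
    # mat
    m=near(im,i,(.394,-.341,.004),int(90*sc)); o=m&(s>90)&(hsv[...,0]<25)&(g>90)
    c=big(cv2.morphologyEx(o.astype(np.uint8),cv2.MORPH_CLOSE,np.ones((3,3))));hull=cv2.convexHull(c);rect(n+" mat",i,hull,.004)
    hm=np.zeros(im.shape[:2],np.uint8);cv2.fillConvexPoly(hm,hull,1)
    b=(hm>0)&(s<70)&(g>70); c=big(cv2.morphologyEx(b.astype(np.uint8),cv2.MORPH_OPEN,np.ones((5,5)) if n!="side1" else np.ones((3,3))));rect(n+" blade",i,c,.007)
    # slab/tray
    m=near(im,i,(.575,-.29,.01),int(80*sc)); d=m&(g<110)&(s<90)
    c=big(cv2.morphologyEx(d.astype(np.uint8),cv2.MORPH_OPEN,np.ones((3,3))));
    sh=cv2.convexHull(c);rect(n+" slab",i,sh,.008)
    hm=np.zeros(im.shape[:2],np.uint8);cv2.fillConvexPoly(hm,sh,1);w=cv2.erode(hm,np.ones((3,3)))>0
    w=w&(g>150);c=big(cv2.morphologyEx(w.astype(np.uint8),cv2.MORPH_CLOSE,np.ones((5,5))));rect(n+" tray",i,c,.024)
    ap=cv2.approxPolyDP(cv2.convexHull(c),6*sc,True).reshape(-1,2);print(ap.tolist())
    # grip black
    m=near(im,i,(.41,-.42,.08),int(70*sc)); d=m&(g<45); c=big(d)
    q=c.reshape(-1,2);rr=cv2.minAreaRect(c);print(n,"grip px",np.round(rr[0],1),np.round(rr[1],1),round(rr[2],1), "ends",q[q[:,1].argmin()],q[q[:,1].argmax()]);C[n]=rr[0]
    # box platform
    m=near(im,i,(.444,-.145,.014),int(120*sc))
    cv2.imwrite(f"pics/{n}_x.png",w*255)
for a,b in(("w1","w2"),("w2","side1"),("w1","side1")):
    print("grip",a,b,tri([(V[a],C[a]),(V[b],C[b])]).round(4))
E
python3 m1.py
```

```text
w1 mat z 0.004 [ 391.4 -331.9   89.   134.9   14. ]
w1 blade z 0.007 [ 388.8 -338.6   54.8  122.    14.6]
w1 slab z 0.008 [ 583.7 -294.5  115.6  116.3   68.8]
w1 tray z 0.024 [ 580.1 -293.3   88.9   92.1   71. ]
[[420, 123], [480, 161], [438, 220], [379, 186]]
w1 grip px [271.5 262. ] [12.4 64.2] 1.6 ends [270 230] [268 294]
w2 mat z 0.004 [ 391.3 -331.6   88.9  135.1   14. ]
w2 blade z 0.007 [ 388.6 -338.1   54.5  121.9   14.9]
w2 slab z 0.008 [ 583.2 -293.6  115.1  116.3   68.5]
w2 tray z 0.024 [ 580.3 -293.    89.7   95.3   71. ]
[[415, 201], [472, 233], [434, 285], [378, 255]]
w2 grip px [279.2 333. ] [10.6 64.1] 1.0 ends [277 301] [276 365]
side1 mat z 0.004 [ 391.9 -335.1   88.5  134.9   13.8]
side1 blade z 0.007 [ 387.2 -334.9   55.   107.8   15. ]
side1 slab z 0.008 [ 585.5 -299.7  115.4  113.2   68.6]
side1 tray z 0.024 [ 590.9 -329.8  117.7   61.8   21.7]
[[380, 298], [372, 326], [337, 315]]
side1 grip px [289.3 342.3] [13.4  7.1] 45.0 ends [285 337] [290 348]
grip w1 w2 [ 0.4106 -0.4209  0.0837]
grip w2 side1 [ 0.4109 -0.4218  0.0824]
grip w1 side1 [ 0.4109 -0.4216  0.0821][ WARN:0@0.087] global loadsave.cpp:1063 imwrite_ Unsupported depth image for selected encoder is fallbacked to CV_8U.
```

The grip comes out the same from all pairs of views: (0.411, -0.4215, 0.0825), with the lifter heading 104.7°. The tray is at about (0.5815, -0.2935), heading 71°, and its runner side shows on the -x side. I'll view the box crop next.

```bash
python3 - <<'E'
from h import *
a=cv2.imread("pics/w2.png")[0:170,260:460];b=cv2.imread("pics/side1.png")[200:290,260:340]
cv2.imwrite("pics/m2.png",np.vstack([cv2.resize(a,(400,340),interpolation=cv2.INTER_CUBIC),]))
cv2.imwrite("pics/m2.png",np.hstack([cv2.resize(a,(400,340),interpolation=cv2.INTER_CUBIC),cv2.resize(b,(400,340*1),interpolation=cv2.INTER_CUBIC)]))
E
```

```text
(no output)
```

View pics/m2.png

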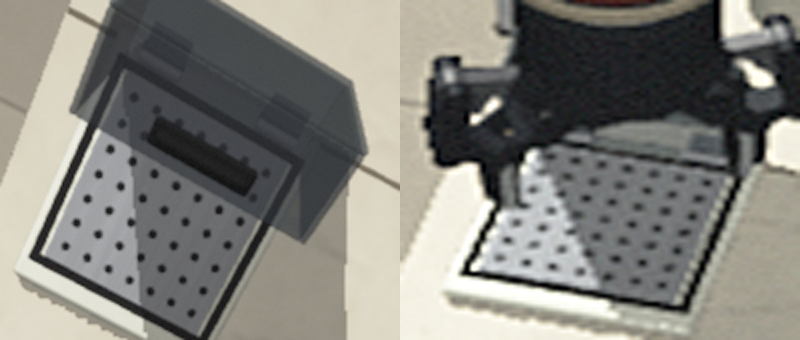

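```bash
python3 - <<'E'
from meas import *
for n,i,t in(("w2",pickle.load(open("w2.pkl","rb")),50),("w1",pickle.load(open("w1.pkl","rb"))[0],50),("side0",r.camera_info("side"),60)):
    im=cv2.imread(f"pics/{n}.png");g=im.max(2)
    m=near(im,i,(.444,-.145,.014),95 if n!="side0" else 50)
    for tt in (30,45,60):
        d=(m&(g<tt)).astype(np.uint8);k,lab,st,_=cv2.connectedComponentsWithStats(d)
        l=1+st[1:,4].argsort()[::-1]
        for j in l[:3]:
            ys,xs=np.where(lab==j);print(n,tt,st[j].tolist(),end=' ');rect("",i,np.stack([xs,ys],1).astype(np.float32),.012)
            hp=cv2.convexHull(np.stack([xs,ys],1).astype(np.int32));print("   ",cv2.approxPolyDP(hp,5,True).reshape(-1,2).tolist())
E
```

```text
w2 30 [334, 62, 54, 36, 234]  z 0.012 [ 455.5 -111.2   12.    65.4   73.8]
    [[383, 95], [335, 71], [337, 62], [387, 88]]
w2 30 [364, 76, 10, 6, 13]  z 0.012 [ 464.7 -109.1    1.9   12.    75.9]
    [[373, 81], [364, 76]]
w2 30 [370, 150, 4, 4, 6]  z 0.012 [ 486.6 -188.8    5.     1.4   67.6]
    [[370, 153]]
w2 45 [333, 59, 55, 39, 826]  z 0.012 [ 455.8 -109.2   16.1   67.2   72.8]
    [[387, 89], [378, 96], [333, 68], [341, 59]]
w2 45 [275, 62, 120, 112, 758]  z 0.012 [ 433.9 -160.7   82.9  120.2   73. ]
    [[394, 112], [360, 173], [275, 128], [305, 62]]
w2 45 [368, 103, 3, 4, 8]  z 0.012 [ 471.7 -136.     2.4    2.6   58.2]
    [[370, 105]]
w2 60 [275, 26, 138, 148, 1685]  z 0.012 [ 439.4 -141.5  123.2  122.6   72.9]
    [[412, 80], [361, 173], [275, 128], [320, 26]]
w2 60 [330, 58, 59, 43, 958]  z 0.012 [ 457.3 -108.3   19.7   76.8   73.4]
    [[387, 100], [330, 67], [341, 58], [372, 72], [388, 86]]
w2 60 [420, 71, 15, 10, 40]  z 0.012 [531.2 -93.8   3.   19.7  74.4]
    [[434, 80], [420, 71]]
w1 30 [330, 0, 80, 93, 363]  z 0.012 [ 474.3 -161.6  106.1   43.7   71.5]
    [[409,
[... 1072 characters left out ...]
2. ]
    [[279, 254], [273, 272]]
side0 45 [273, 245, 56, 37, 115]  z 0.012 [ 440.5 -144.9  120.3  119.3   73.1]
    [[328, 246], [317, 281], [273, 272], [282, 246]]
side0 45 [293, 221, 19, 8, 74]  z 0.012 [446.5 -31.4  13.2  52.3  72.8]
    [[311, 227], [293, 222]]
side0 45 [283, 236, 5, 9, 10]  z 0.012 [399.  -82.6  28.6   3.5  65. ]
    [[287, 236], [283, 244]]
side0 60 [273, 243, 56, 39, 134]  z 0.012 [ 440.8 -144.1  122.   119.3   73.1]
    [[328, 245], [317, 281], [273, 272], [282, 246]]
side0 60 [292, 221, 20, 8, 91]  z 0.012 [445.8 -31.   16.2  53.9  73.8]
    [[311, 227], [292, 223]]
side0 60 [326, 219, 6, 11, 28]  z 0.012 [516.2 -33.4  12.4  35.9  11.8]
    [[331, 229], [328, 219]]
```

>>> step_arm --jaw '[0, 0, 0, 0, 0]' --pt "-0.8 -0.2 0.5" --pt "-1.6 -0.45 1.0" --pt "-2.4 -0.7 1.6" --pt "-3.1 -0.9 2.2" --pt "-3.42 -0.97 2.6" --roll '[-0.2, -0.4, -0.6, -0.8, -0.94]'

```text
t: 2.35
position: [0.408, -0.4249, 0.1767]
ee_rot: [-1.922, -2.481, 0.002]
wrist_force: [-0.1, -0.5, 0.9]
gripper_width: 0.0855
grasp_force: 0.0
```

>>> step_arm --jaw '[0, 0, 0, 0, 0]' --pt "0 0 0.3" --pt "0 0 0.6" --pt "0 0 0.8" --pt "0 0 0.8" --pt "0 0 0.8" --roll '[0, 0, 0, 0, 0]'

```text
t: 2.85
position: [0.4122, -0.4196, 0.1409]
ee_rot: [1.914, 2.49, -0.0]
wrist_force: [0.0, -0.4, 0.1]
gripper_width: 0.0859
grasp_force: 0.0
```

```bash
python3 - <<'E'
from meas import *
s=r.sense();print(s["position"],np.degrees(2*np.arctan2(s["ee_rot"][1],s["ee_rot"][0])))
i=r.camera_info("wrist");im=np.ascontiguousarray(r.read_camera("wrist")[:,:,::-1]);cv2.imwrite("pics/w3.png",im)
for p in((.4106,-.4212,.0825),(.4168,-.4445,.115),(.404,-.397,.046)):cv2.circle(im,tuple(int(v) for v in proj(i,p)),3,(0,0,255),-1)
cv2.imwrite("pics/w3d.png",im)
E
```

```text
[ 0.41223284 -0.41959419  0.14091857] 104.90958410634096
```

View pics/w3d.png

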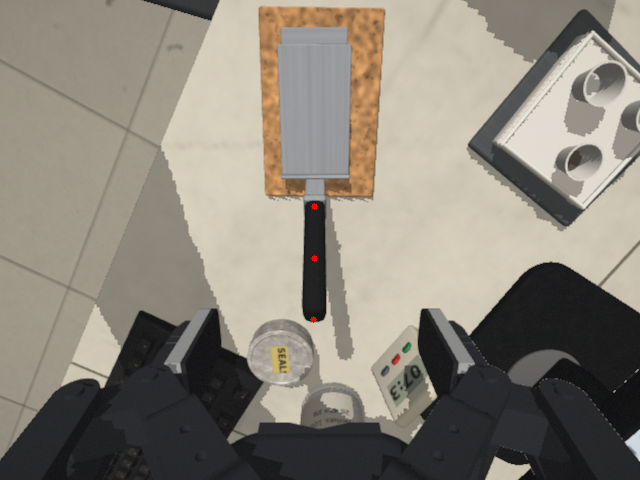

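The picture shows the three projected points lying on the black grip, at (314,206), (314,258) and (313,319). The jaw is straddling that line, and the tray's runner face is solid. Now I'll descend and grip.

>>> step_arm --jaw '[0, 0, 0, 0, 0]' --pt "-0.02 -0.04 0.4" --pt "-0.02 -0.04 0.8" --pt "-0.02 -0.04 1.1" --pt "-0.02 -0.04 1.25" --pt "-0.02 -0.04 1.25" --roll '[0, 0, 0, 0, 0]'

```text
t: 3.4
position: [0.4098, -0.4211, 0.0771]
ee_rot: [-1.915, -2.489, -0.0]
wrist_force: [0.5, -0.4, -0.1]
gripper_width: 0.0854
grasp_force: 0.0
```

>>> step_arm --jaw '[0.3, 0.6, 0.8, 1, 1]' --newtons 100 --pt "0 0 0" --pt "0 0 0" --pt "0 0 0" --pt "0 0 0" --pt "0 0 0" --roll '[0, 0, 0, 0, 0]'

```text
t: 3.9
position: [0.41, -0.4217, 0.0779]
ee_rot: [1.915, 2.49, -0.0]
wrist_force: [-1.7, -4.9, 8.6]
gripper_width: 0.0124
grasp_force: 61.1
```

>>> step_arm --jaw '[1, 1, 1, 1, 1]' --pt "0 0 0" --pt "0 0 0" --pt "0 0 0" --pt "0 0 0" --pt "0 0 0" --roll '[0, 0, 0, 0, 0]'

```text
t: 4.4
position: [0.41, -0.4219, 0.078]
ee_rot: [1.915, 2.489, -0.0]
wrist_force: [-1.2, -1.0, 3.6]
gripper_width: 0.0121
grasp_force: 97.5
```

Gripped: the opening is 12 mm at 97 N. I'll lift it, and check where the timer, bottle and monitor stand along the insertion path.

>>> step_arm --jaw '[1, 1, 1, 1, 1]' --pt "0 0 -0.2" --pt "0 0 -0.5" --pt "0 0 -0.9" --pt "0 0 -1.2" --pt "0 0 -1.2" --roll '[0, 0, 0, 0, 0]'

```text
t: 4.9
position: [0.4112, -0.4225, 0.1406]
ee_rot: [1.913, 2.487, -0.001]
wrist_force: [-0.4, 0.6, -1.8]
gripper_width: 0.012
grasp_force: 97.9
```

```bash
python3 - <<'E'
from meas import *
w1=pickle.load(open("w1.pkl","rb"))[0];w2=pickle.load(open("w2.pkl","rb"))
print("mon corner",tri([(w1,(550,193)),(w2,(541,275))]))
S="side"
print("mon far end side",[onz(S,(430,208),z).round(3) for z in(.1,.3,.45)],"near",[onz(S,(372,478),z).round(3) for z in(.1,.3,.45)])
print("cap",onz(S,(323,419),.13).round(3))
print("timer side top",[onz(S,p,.062).round(3) for p in((349,378),(334,405),(340,415),(352,393))])
print("timer w1",[onz(w1,p,.062).round(3) for p in((346,300),(328,345),(345,360),(368,325))])
print("bottle w1 ",onz(w1,(302,375),.07).round(3))
s=r.sense();print(s["position"],s["wrist_force"],s["gripper_width"])
i=r.camera_info("wrist");im=r.read_camera("wrist")[:,:,::-1];cv2.imwrite("pics/w4.png",im)
# monitor bottom bezel left edge in w1: darkest boundary rows
g=cv2.imread("pics/w1.png").max(2)
i1=cv2.imread("pics/w3.png")
# blade pitch check: hinge px expectations
x=np.array([-.2554,.9668,0]);y=np.array([-.9668,-.2554,0]);p=s["position"]
o=p+.093*x-np.array([0,0,.074])
hs=cv2.cvtColor(im,cv2.COLOR_BGR2HSV)
for a,b in((.052,.027),(.052,-.027),(-.053,.027),(-.053,-.027)):print("blade corner exp",proj(i,o+a*x+b*y+[0,0,.003]).round(0))
a=im.copy()
for q,b in((.052,.027),(.052,-.027),(-.053,.027),(-.053,-.027)):cv2.circle(a,tuple(int(v) for v in proj(i,o+q*x+b*y+[0,0,.003])),2,(0,0,255),-1)
b=cv2.imread("pics/side0.png")[200:480,300:460]
cv2.imwrite("pics/m3.png",np.hstack([cv2.resize(a,(533,400)),cv2.resize(b,(228,400))]))
E
```

```text
mon corner [ 0.68698607 -0.28216415  0.10125062]
mon far end side [array([ 0.782, -0.058,  0.1  ]), array([ 0.723, -0.225,  0.3  ]), array([ 0.679, -0.35 ,  0.45 ])] near [array([ 0.566, -0.721,  0.1  ]), array([ 0.545, -0.772,  0.3  ]), array([ 0.53, -0.81,  0.45])]
cap [ 0.478 -0.615  0.13 ]
timer side top [array([ 0.54 , -0.502,  0.062]), array([ 0.504, -0.561,  0.062]), array([ 0.515, -0.583,  0.062]), array([ 0.544, -0.536,  0.062])]
timer w1 [array([ 0.51 , -0.465,  0.062]), array([ 0.501, -0.536,  0.062]), array([ 0.529, -0.555,  0.062]), array([ 0.546, -0.496,  0.062])]
bottle w1  [ 0.474 -0.584  0.07 ]
[ 0.411237   -0.42246612  0.14063097] [-0.4342761   0.64716604 -1.84392405] 0.01202302580751652
blade corner exp [267.  -4.]
blade corner exp [368.  -4.]
blade corner exp [275. 191.]
blade corner exp [360. 191.]
```

View pics/m3.png

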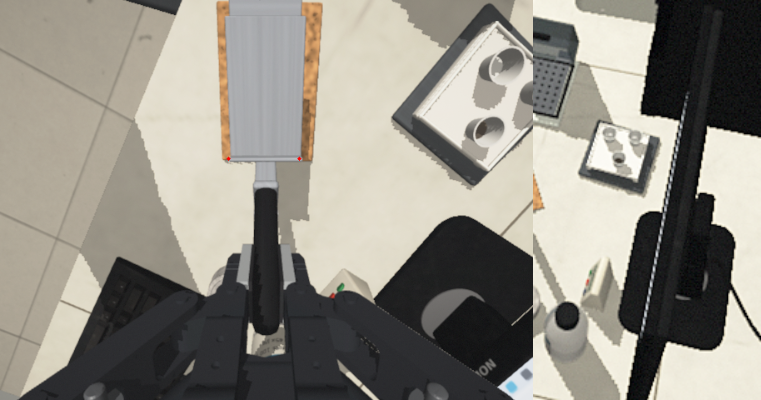

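The blade corners match the rigid-grip prediction at (228,158) and (300,158). The timer, monitor foot and bottle stay clear of the approach. Now I'll swing to heading 71°, in front of the tray.

>>> step_arm --jaw '[1, 1, 1, 1, 1]' --pt "-0.35 0.35 0" --pt "-0.7 0.7 0" --pt "-1.0 1.05 0" --pt "-1.35 1.4 0" --pt "-1.67 1.75 0" --roll '[1.3, 2.6, 3.9, 5.3, 6.76]'

```text
t: 5.45
position: [0.5162, -0.4799, 0.1361]
ee_rot: [-2.56, -1.818, 0.001]
wrist_force: [0.4, 0.8, -1.1]
gripper_width: 0.0121
grasp_force: 97.8
```

>>> step_arm --jaw '[1, 1, 1, 1, 1]' --pt "0 0 0" --pt "0 0 0" --pt "0 0 0" --pt "0 0 0" --pt "0 0 0" --roll '[0, 0, 0, 0, 0]'

```text
t: 5.95
position: [0.5153, -0.4798, 0.1379]
ee_rot: [2.557, 1.826, -0.0]
wrist_force: [0.6, 0.1, -2.5]
gripper_width: 0.0119
grasp_force: 98.0
```

```bash
cat > st.py <<'E'
from meas import *
import sys
def st(L=.093,h=.074):
    s=r.sense();p=s["position"];a=2*np.arctan2(s["ee_rot"][1],s["ee_rot"][0]) ;x=np.array([np.cos(a),np.sin(a),0])
    o=p+L*x-np.array([0,0,h]);print("t",s["t"],"tcp",p.round(4),"head",np.degrees(a)%360,"origin",o.round(4),"F",s["wrist_force"].round(1));return p,a,o
E
python3 - <<'E'
from st import *
p,a,o=st()
i=r.camera_info("wrist");im=np.ascontiguousarray(r.read_camera("wrist")[:,:,::-1]);cv2.imwrite("pics/w5.png",im)
x=np.array([np.cos(a),np.sin(a),0]);y=np.array([-np.sin(a),np.cos(a),0])
hsv=cv2.cvtColor(im,cv2.COLOR_BGR2HSV);g=hsv[...,2]
for q,b in((.052,.027),(.052,-.027),(-.053,.027),(-.053,-.027)):cv2.circle(im,tuple(int(v) for v in proj(i,o+q*x+b*y+[0,0,.003])),2,(0,0,255),-1)
T=np.array([.5816,-.2936,.008]);t=np.radians(71);u=np.array([np.cos(t),np.sin(t),0]);v=np.array([-u[1],u[0],0])
for q in(-.045,.045):
  for b in(-.045,-.036,.036,.045):
    cv2.circle(im,tuple(int(k) for k in proj(i,T+q*u+b*v+[0,0,.016])),2,(0,255,0),-1)
    cv2.circle(im,tuple(int(k) for k in proj(i,T+q*u+b*v)),2,(255,0,0),-1)
cv2.imwrite("pics/w5d.png",im)
E
```

```text
t 5.95 tcp [ 0.5153 -0.4798  0.1379] head 71.06051461614422 origin [ 0.5455 -0.3919  0.0639] F [ 0.6  0.1 -2.5]
```

View pics/w5d.png

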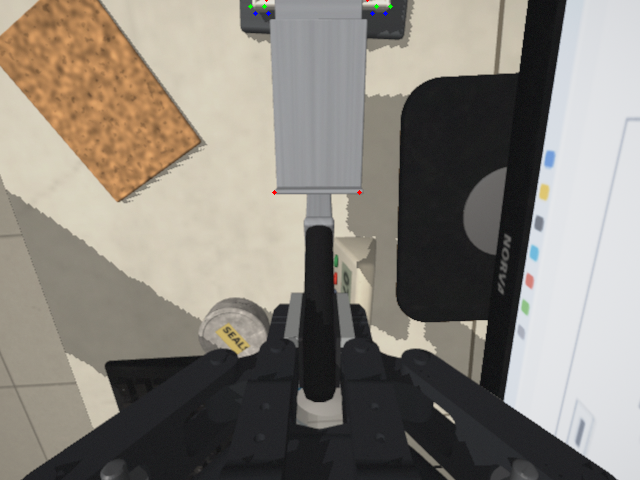

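Seen from above, the blade lies centred between the runner marks at the top of the frame (about x=250–390, blade 270–367). The timer sits just right of the grip but lower than the fingertips will come. Descending.

>>> step_arm --jaw '[1, 1, 1, 1, 1]' --pt "0 0 0.3" --pt "0 0 0.6" --pt "0 0 0.85" --pt "0 0 1.03" --pt "0 0 1.03" --roll '[0, 0, 0, 0, 0]'

```text
t: 6.5
position: [0.515, -0.4789, 0.0836]
ee_rot: [-2.554, -1.824, 0.001]
wrist_force: [-0.2, 0.3, -1.6]
gripper_width: 0.012
grasp_force: 97.9
```

>>> step_arm --jaw '[1, 1, 1]' --pt "0 0 0" --pt "0 0 0" --pt "0 0 0" --roll '[0, 0, 0]'

```text
t: 6.8
position: [0.5163, -0.4801, 0.087]
ee_rot: [2.556, 1.825, 0.001]
wrist_force: [0.7, 0.4, -2.2]
gripper_width: 0.0121
grasp_force: 97.9
```

```bash
python3 - <<'E'
from st import *
p,a,o=st()
i=r.camera_info("wrist");im=np.ascontiguousarray(r.read_camera("wrist")[:,:,::-1]);cv2.imwrite("pics/w6.png",im)
cv2.imwrite("pics/side6.png",r.read_camera("side")[:,:,::-1]);b=cv2.imread("pics/side6.png")[270:370,310:420]
cv2.imwrite("pics/m6.png",np.hstack([cv2.resize(im[:240,170:470],(450,360)),cv2.resize(b,(330,360),interpolation=cv2.INTER_CUBIC)]))
E
```

```text
t 6.8 tcp [ 0.5163 -0.4801  0.087 ] head 71.05750153355122 origin [ 0.5465 -0.3922  0.013 ] F [ 0.7  0.4 -2.2]
```

View pics/m6.png

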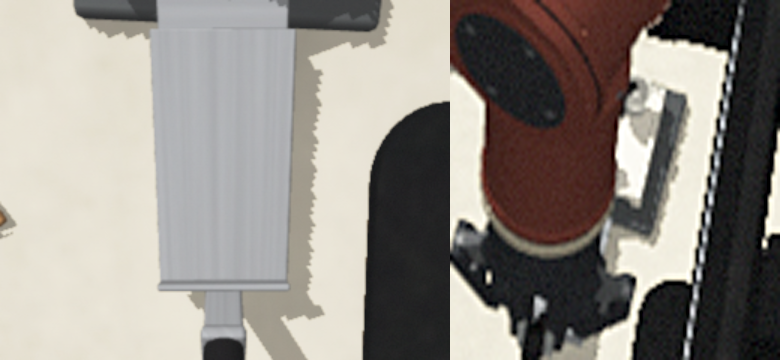

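The crop shows the nose just over the slab edge, square to it. I have no more pictures to view, so from here I work by numbers. First, find the slab by light touch.

>>> step_arm --jaw '[1, 1, 1]' --pt "0 0 0.04" --pt "0 0 0.04" --pt "0 0 0.04" --roll '[0, 0, 0]'

```text
t: 7.2
position: [0.5159, -0.4797, 0.084]
ee_rot: [-2.556, -1.825, 0.0]
wrist_force: [0.2, -0.5, -1.7]
gripper_width: 0.0119
grasp_force: 97.9
```

>>> step_arm --jaw '[1, 1, 1]' --pt "0 0 0.04" --pt "0 0 0.04" --pt "0 0 0.04" --roll '[0, 0, 0]'

```text
t: 7.5
position: [0.516, -0.4797, 0.0821]
ee_rot: [-2.557, -1.826, -0.0]
wrist_force: [0.4, -0.3, -1.0]
gripper_width: 0.0119
grasp_force: 98.2
```

>>> step_arm --jaw '[1, 1, 1]' --pt "0 0 0.03" --pt "0 0 0.03" --pt "0 0 0.03" --roll '[0, 0, 0]'

```text
t: 7.8
position: [0.516, -0.4803, 0.0812]
ee_rot: [2.556, 1.825, -0.0]
wrist_force: [-0.4, -2.9, 2.8]
gripper_width: 0.0124
grasp_force: 98.1
```

>>> step_arm --jaw '[1, 1, 1]' --pt "0 0 0.03" --pt "0 0 0.03" --pt "0 0 0.03" --roll '[0, 0, 0]'

```text
t: 8.1
position: [0.5159, -0.4809, 0.0801]
ee_rot: [2.556, 1.824, -0.0]
wrist_force: [-2.2, -2.9, 7.2]
gripper_width: 0.0122
grasp_force: 98.3
```

Touch began at about z 0.0815. I'll rise 5 mm, giving about 3 mm clearance, and slide in.

>>> step_arm --jaw '[1, 1, 1, 1, 1]' --pt "0 0 -0.1" --pt "0 0 -0.1" --pt "0.2 0 -0.1" --pt "0.4 0 -0.1" --pt "0.6 0 -0.1" --roll '[0, 0, 0, 0, 0]'

```text
t: 8.6
position: [0.5262, -0.4496, 0.0836]
ee_rot: [-2.555, -1.826, -0.0]
wrist_force: [0.5, 1.3, -1.2]
gripper_width: 0.0122
grasp_force: 97.8
```

>>> step_arm --jaw '[1, 1, 1, 1, 1]' --pt "0.2 0 0" --pt "0.4 0 0" --pt "0.6 0 0" --pt "0.8 0 0" --pt "0.8 0 0" --roll '[0, 0, 0, 0, 0]'

```text
t: 9.1
position: [0.5398, -0.4113, 0.0842]
ee_rot: [-2.554, -1.828, -0.002]
wrist_force: [-0.2, 0.4, -2.5]
gripper_width: 0.0124
grasp_force: 98.0
```

>>> step_arm --jaw '[1, 1, 1, 1, 1]' --pt "0.2 0 0" --pt "0.4 0 0" --pt "0.6 0 0" --pt "0.68 0 0" --pt "0.68 0 0" --roll '[0, 0, 0, 0, 0]'

```text
t: 9.6
position: [0.5503, -0.3803, 0.0842]
ee_rot: [-2.555, -1.827, -0.001]
wrist_force: [0.7, -0.7, -3.1]
gripper_width: 0.0121
grasp_force: 97.9
```

```bash
cat > tr.py <<'E'
from st import *
def tray(z):
    # white tray in the wrist view: region inside view near blade
    p,a,o=st();i=r.camera_info("wrist");im=r.read_camera("wrist")[:,:,::-1];cv2.imwrite("pics/wt%d.png"%int(p[2]*1e4+r.sense()["t"]*100),im)
    hsv=cv2.cvtColor(im,cv2.COLOR_BGR2HSV);m=near(im,i,o+[0,0,.01],150);x=np.array([np.cos(a),np.sin(a)])*1e3
    w=(m&(hsv[...,2]>175)&(hsv[...,1]<22)).astype(np.uint8)
    k,lab,s,c=cv2.connectedComponentsWithStats(cv2.morphologyEx(w,cv2.MORPH_OPEN,np.ones((3,3))))
    for j in 1+s[1:,4].argsort()[::-1][:3]:
        ys,xs=np.where(lab==j);print(s[j].tolist(),end=" ");rect("comp",i,np.stack([xs,ys],1).astype(np.float32),z)
E
python3 -c "
from tr import *
tray(.024)"
```

```text
t 9.6 tcp [ 0.5503 -0.3803  0.0842] head 71.14263851756198 origin [ 0.5803 -0.2923  0.0102] F [ 0.7 -0.7 -3.1]
[236, 12, 169, 171, 15243] comp z 0.024 [ 581.7 -293.4   87.8   86.8   71.2]
[277, 50, 10, 5, 36] comp z 0.024 [ 570.5 -262.7    1.9    4.8   71.2]
[360, 36, 10, 5, 36] comp z 0.024 [ 614.2 -270.6    1.9    4.8   71.2]
```

The tray is undisturbed at (581.7, -293.4), 71.2°, and the blade is centred under it. I'll lift gently.

>>> step_arm --jaw '[1, 1, 1, 1, 1]' --pt "0 0 -0.06" --pt "0 0 -0.1" --pt "0 0 -0.14" --pt "0 0 -0.18" --pt "0 0 -0.24" --roll '[0, 0, 0, 0, 0]'

```text
t: 10.15
position: [0.5494, -0.3815, 0.096]
ee_rot: [-2.556, -1.825, 0.0]
wrist_force: [1.0, -0.9, -3.4]
gripper_width: 0.012
grasp_force: 98.1
```

>>> step_arm --jaw '[1, 1, 1, 1, 1]' --pt "0 0 -0.1" --pt "0 0 -0.25" --pt "0 0 -0.4" --pt "0 0 -0.5" --pt "0 0 -0.5" --roll '[0, 0, 0, 0, 0]'

```text
t: 10.65
position: [0.5503, -0.3817, 0.1225]
ee_rot: [2.555, 1.825, 0.001]
wrist_force: [0.6, -0.1, -3.7]
gripper_width: 0.0119
grasp_force: 98.0
```

```bash
python3 -c "
from tr import *
p=r.sense()['position'];tray(p[2]-.074+.003+.007)"
```

```text
t 10.65 tcp [ 0.5503 -0.3817  0.1225] head 71.05789083627896 origin [ 0.5804 -0.2938  0.0485] F [ 0.6 -0.1 -3.7]
[242, 11, 160, 167, 13859] comp z 0.05846589764969822 [ 583.6 -293.6   86.7   84.4   71.1]
[371, 172, 21, 6, 76] comp z 0.05846589764969822 [ 603.9 -344.9    3.    12.2   71. ]
[240, 52, 3, 5, 15] comp z 0.05846589764969822 [ 549.5 -257.4    2.     1.1   66.9]
```

```bash
ls pics/wt*; cat >> tr.py <<'E'
def pnp(i,im,o,S=.0875):
    hsv=cv2.cvtColor(im,cv2.COLOR_BGR2HSV);m=near(im,i,o+[0,0,.01],150)
    w=(m&(hsv[...,2]>175)&(hsv[...,1]<22)).astype(np.uint8);w=cv2.morphologyEx(w,cv2.MORPH_OPEN,np.ones((3,3)))
    h=cv2.convexHull(big(w));q=cv2.approxPolyDP(h,8,True).reshape(-1,2).astype(float);print(q.tolist())
    if len(q)!=4:return
    s=q.sum(1);d=q[:,0]-q[:,1];Q=np.array([q[s.argmin()],q[d.argmax()],q[s.argmax()],q[d.argmin()]])
    k=S/2;M=np.array([[-k,k,0],[k,k,0],[k,-k,0],[-k,-k,0]])
    ok,rv,tv=cv2.solvePnP(M,Q,np.array(i["camera_matrix"]),None,flags=cv2.SOLVEPNP_IPPE)
    T=np.array(i["camera_from_world"]);F=np.diag([1,-1,-1.])
    Rw=T[:3,:3].T@F@cv2.Rodrigues(rv)[0];c=T[:3,:3].T@(F@tv[:,0]-T[:3,3]);print("tray c",c.round(4),"normal",Rw[:,2].round(3),"fwd",Rw[:,1].round(3))
E
python3 - <<'E'
from tr import *
import glob
i=r.camera_info("wrist");p,a,o=st();f=sorted(glob.glob("pics/wt*"))
pnp(i,cv2.imread("pics/wt%d.png"%int(p[2]*1e4+r.sense()["t"]*100)) if 0 else r.read_camera("wrist")[:,:,::-1],o)
# earlier: camera shifted down by the lift
T=np.array(i["camera_from_world"]).copy();R0=T[:3,:3];c=-R0.T@T[:3,3];c2=c+np.array([.5503,-.3803,.0842])-p;j=dict(i);T[:3,3]=-R0@c2;j["camera_from_world"]=T
pnp(j,cv2.imread("pics/wt%d.png"%int(.0842*1e4+960)) if 0 else cv2.imread(f[-1] if "1801" in f[-1] else f[-1]),np.array([.5803,-.2923,.0102]));print(f)
E
```

```text
pics/wt1806.png
pics/wt2294.png
t 10.7 tcp [ 0.55   -0.3815  0.1217] head 71.06164678100403 origin [ 0.5802 -0.2936  0.0477] F [ 0.1 -0.6 -3.9]
[[402.0, 11.0], [391.0, 177.0], [252.0, 177.0], [248.0, 23.0], [261.0, 11.0]]
[[398.0, 11.0], [391.0, 170.0], [252.0, 177.0], [242.0, 11.0]]
tray c [ 0.5847 -0.2921  0.0128] normal [ 0.152 -0.168  0.974] fwd [0.311 0.944 0.115]
['pics/wt1806.png', 'pics/wt2294.png']
```

```bash
python3 - <<'E'
from tr import *
i=r.camera_info("wrist");p,a,o=st()
def q(f):
    im=cv2.imread(f);h=cv2.cvtColor(im,cv2.COLOR_BGR2HSV);w=((h[...,2]>175)&(h[...,1]<22)).astype(np.uint8)
    w=cv2.morphologyEx(w,cv2.MORPH_OPEN,np.ones((3,3)));k,l,s,c=cv2.connectedComponentsWithStats(w);j=l[:200,200:420]
    j=1+np.argmax([ (j==n).sum() for n in range(1,k)]);ys,xs=np.where(l==j);print(f,ys.min(),ys.max(),[(y,xs[ys==y].min(),xs[ys==y].max()) for y in (ys.min()+4,ys.min()+14,60,100,140,165,ys.max()-4)])
q("pics/wt1806.png");q("pics/wt2294.png")
x=np.array([np.cos(a),np.sin(a),0]);y=np.array([-np.sin(a),np.cos(a),0])
T=np.array(i["camera_from_world"]);R0=T[:3,:3];c=-R0.T@T[:3,3]
for dz,pt,tz in((0,p,p[2]-.074+.01),(1,np.array([.5503,-.3803,.0842]),.024)):
    j=dict(i);T2=T.copy();T2[:3,3]=-R0@(c+pt-p);j["camera_from_world"]=T2
    ctr=np.array([.5817,-.2934,0])
    for aa,b in((-.045,.045),(-.045,-.045),(.045,.045),(.045,-.045)):
        e=ctr+aa*x+b*y;e[2]=tz;print(dz,proj(j,e).round(1),end=" ")
    print()
E
```

```text
t 10.75 tcp [ 0.5497 -0.3814  0.1212] head 71.05693207094866 origin [ 0.5799 -0.2935  0.0472] F [ 0.   0.4 -3.3]
pics/wt1806.png 12 182 [(np.int64(16), np.int64(361), np.int64(404)), (np.int64(26), np.int64(245), np.int64(403)), (60, np.int64(248), np.int64(392)), (100, np.int64(251), np.int64(366)), (140, np.int64(251), np.int64(395)), (165, np.int64(255), np.int64(393)), (np.int64(178), np.int64(252), np.int64(392))]
pics/wt2294.png 11 177 [(np.int64(15), np.int64(359), np.int64(375)), (np.int64(25), np.int64(247), np.int64(401)), (60, np.int64(250), np.int64(389)), (100, np.int64(252), np.int64(396)), (140, np.int64(254), np.int64(393)), (165, np.int64(256), np.int64(392)), (np.int64(173), np.int64(257), np.int64(329))]
0 [245.8 180.6] 0 [393.9 180.6] 0 [234.    8.6] 0 [406.1   8.7] 
1 [244.3 183.8] 1 [394.7 183.8] 1 [232.1   9.3] 1 [407.2   9.4]
```

The tray rides level on the blade. Its centre is 93.6 mm ahead of the TCP. The box is at about (439.8, -141.5), heading 73°. I'll carry the tray sideways to a point in front of the box, ramping gently.

>>> step_arm --jaw '[1, 1, 1, 1, 1]' --pt "0 -0.1 0" --pt "0 -0.3 0" --pt "0 -0.6 0" --pt "0 -0.95 0" --pt "0 -1.3 0" --roll '[0, 0, 0, 0, 0]'

```text
t: 11.25
position: [0.4866, -0.3598, 0.1208]
ee_rot: [-2.556, -1.825, 0.001]
wrist_force: [-0.3, -0.2, -3.5]
gripper_width: 0.0117
grasp_force: 97.9
```

>>> step_arm --jaw '[1, 1, 1, 1, 1]' --pt "0 -0.35 0" --pt "0 -0.7 0" --pt "-0.02 -1.05 0" --pt "-0.03 -1.4 0" --pt "-0.05 -1.7 0" --roll '[-0.08, -0.16, -0.24, -0.32, -0.39]'

```text
t: 11.75
position: [0.4052, -0.3345, 0.1209]
ee_rot: [-2.525, -1.869, 0.001]
wrist_force: [0.5, 0.2, -2.5]
gripper_width: 0.0119
grasp_force: 97.9
```

>>> step_arm --jaw '[1, 1, 1, 1, 1]' --pt "0 -0.25 0" --pt "0 -0.42 0" --pt "0 -0.52 0" --pt "0 -0.54 0" --pt "0 -0.54 0" --roll '[0, 0, 0, 0, 0]'

```text
t: 12.25
position: [0.3815, -0.3273, 0.1212]
ee_rot: [2.525, 1.869, 0.0]
wrist_force: [0.5, 0.7, -3.9]
gripper_width: 0.0118
grasp_force: 97.9
```

```bash
cat > bx.py <<'E'
from tr import *
p,a,o=st();i=r.camera_info("wrist");im=r.read_camera("wrist")[:,:,::-1];cv2.imwrite("pics/wb%d.png"%int(r.sense()["t"]*100),im)
g=im.max(2);h=cv2.cvtColor(im,cv2.COLOR_BGR2HSV)
print("tray",end=" ");w=((h[...,2]>175)&(h[...,1]<22)&near(im,i,o+[0,0,.01],150)).astype(np.uint8)
k,l,s,c=cv2.connectedComponentsWithStats(cv2.morphologyEx(w,cv2.MORPH_OPEN,np.ones((3,3))))
for j in 1+s[1:,4].argsort()[::-1][:2]:
    ys,xs=np.where(l==j);print(s[j].tolist(),end=" ");rect("",i,np.stack([xs,ys],1).astype(np.float32),o[2]+.010)
for t in(45,60):
    d=(g<t).astype(np.uint8);d[300:]=0;k,l,s,c=cv2.connectedComponentsWithStats(d)
    for j in 1+s[1:,4].argsort()[::-1][:5]:
        if s[j,4]<60: continue
        ys,xs=np.where(l==j);hp=cv2.convexHull(np.stack([xs,ys],1).astype(np.int32));ap=cv2.approxPolyDP(hp,4,True).reshape(-1,2)
        print("dark",t,s[j].tolist(),ap.tolist(),[(onz(i,q,.010)[:2]*1e3).round(0).tolist() for q in ap])
E
python3 bx.py
```

```text
t 12.25 tcp [ 0.3815 -0.3273  0.1212] head 73.01328870250661 origin [ 0.4087 -0.2383  0.0472] F [ 0.5  0.7 -3.9]
tray [232, 0, 171, 178, 14970]  z 0.05720637035817939 [ 410.2 -235.    91.7   89.5   73. ]
[216, 0, 27, 62, 733]  z 0.05720637035817939 [ 374.4 -191.    28.5   12.3   72.8]
dark 45 [596, 228, 44, 72, 2278] [[596, 299], [612, 247], [639, 228], [639, 299]] [[587.0, -451.0], [602.0, -407.0], [622.0, -397.0], [622.0, -462.0]]
dark 45 [303, 226, 33, 74, 1995] [[335, 299], [303, 299], [306, 232], [315, 226], [331, 231]] [[378.0, -387.0], [353.0, -380.0], [373.0, -324.0], [381.0, -322.0], [392.0, -329.0]]
dark 45 [224, 0, 14, 41, 338] [[237, 40], [226, 39], [224, 0], [230, 0]] [[370.0, -185.0], [363.0, -182.0], [370.0, -161.0], [374.0, -163.0]]
dark 45 [404, 0, 11, 41, 319] [[414, 0], [411, 40], [404, 40], [407, 0]] [[486.0, -197.0], [479.0, -218.0], [475.0, -217.0], [482.0, -195.0]]
dark 60 [0, 0, 190, 136, 21387] [[189, 105], [122, 128], [0, 135], [0, 0], [150, 1], [182, 73]] [[324.0, -212.0], [272.0, -213.0], [187.0, -191.0], [235.0, -120.0], [325.0, -148.0], [327.0, -192.0]]
dark 60 [596, 228, 44, 72, 2281] [[596, 299], [612, 247], [639, 228], [639, 299]] [[587.0, -451.0], [602.0, -407.0], [622.0, -397.0], [622.0, -462.0]]
dark 60 [302, 226, 35, 74, 2032] [[336, 299], [302, 299], [306, 232], [314, 226], [331, 230]] [[379.0, -388.0], [352.0, -379.0], [373.0, -324.0], [381.0, -321.0], [392.0, -328.0]]
dark 60 [505, 9, 62, 57, 703] [[564, 13], [563, 22], [505, 65], [518, 11]] [[577.0, -232.0], [576.0, -237.0], [537.0, -251.0], [548.0, -222.0]]
dark 60 [223, 0, 15, 41, 347] [[237, 40], [226, 39], [223, 0], [230, 0]] [[370.0, -185.0], [363.0, -182.0], [370.0, -161.0], [374.0, -163.0]]
```

The gasket's front corners confirm the box pose to within 1 mm, and the lateral error is about 0. Going straight forward over the platform.

>>> step_arm --jaw '[1, 1, 1, 1, 1]' --pt "0.1 0 0" --pt "0.3 0 0" --pt "0.6 0 0" --pt "0.95 0 0.05" --pt "1.3 0 0.1" --roll '[0, 0, 0, 0, 0]'

```text
t: 12.8
position: [0.4008, -0.2631, 0.1161]
ee_rot: [-2.524, -1.87, -0.0]
wrist_force: [0.1, 1.0, -3.1]
gripper_width: 0.012
grasp_force: 97.9
```

>>> step_arm --jaw '[1, 1, 1, 1, 1]' --pt "0.3 0 0.05" --pt "0.52 0 0.1" --pt "0.66 0 0.15" --pt "0.71 0 0.2" --pt "0.71 0 0.2" --roll '[0, 0, 0, 0, 0]'

```text
t: 13.3
position: [0.4104, -0.2309, 0.1057]
ee_rot: [-2.525, -1.869, 0.001]
wrist_force: [0.6, -0.6, -4.2]
gripper_width: 0.0119
grasp_force: 97.9
```

```bash
python3 bx.py|head -3
```

```text
t 13.3 tcp [ 0.4104 -0.2309  0.1057] head 73.02478461737337 origin [ 0.4375 -0.142   0.0317] F [ 0.6 -0.6 -4.2]
tray [174, 58, 133, 194, 9293]  z 0.04174999252336676 [ 378.4 -163.4   54.4  131.3   11.3]
[248, 69, 67, 109, 3517]  z 0.04174999252336676 [ 414.  -148.    59.2   37.5   73. ]
```

In place within 1 mm. Lowering until the runners take the weight.

>>> step_arm --jaw '[1, 1, 1, 1, 1]' --pt "0 0 0.07" --pt "0 0 0.14" --pt "0 0 0.19" --pt "0 0 0.23" --pt "0 0 0.26" --roll '[0, 0, 0, 0, 0]'

```text
t: 13.85
position: [0.4106, -0.2312, 0.093]
ee_rot: [-2.525, -1.869, -0.0]
wrist_force: [-0.5, 0.1, -1.7]
gripper_width: 0.0122
grasp_force: 97.6
```

>>> step_arm --jaw '[1, 1, 1]' --pt "0 0 0.03" --pt "0 0 0.03" --pt "0 0 0.03" --roll '[0, 0, 0]'

```text
t: 14.15
position: [0.4106, -0.2311, 0.0917]
ee_rot: [2.525, 1.869, 0.0]
wrist_force: [0.2, -0.4, -1.4]
gripper_width: 0.012
grasp_force: 97.6
```

>>> step_arm --jaw '[1, 1, 1, 1, 1]' --pt "-0.05 0 0.01" --pt "-0.15 0 0.01" --pt "-0.3 0 0.01" --pt "-0.5 0 0.01" --pt "-0.7 0 0.01" --roll '[0, 0, 0, 0, 0]'

```text
t: 14.65
position: [0.3999, -0.2657, 0.0912]
ee_rot: [2.526, 1.868, -0.0]
wrist_force: [0.7, 0.1, -2.3]
gripper_width: 0.0121
grasp_force: 97.6
```

>>> step_arm --jaw '[1, 1, 1, 1, 1]' --pt "-0.3 0 0" --pt "-0.6 0 0" --pt "-0.9 0 0" --pt "-1.2 0 0" --pt "-1.5 0 0" --roll '[0, 0, 0, 0, 0]'

```text
t: 15.15
position: [0.3779, -0.3376, 0.0911]
ee_rot: [-2.525, -1.869, 0.0]
wrist_force: [-0.0, -0.7, -2.4]
gripper_width: 0.0121
grasp_force: 97.7
```

>>> step_arm --jaw '[1, 1, 1, 1, 1]' --pt "-0.2 0 -0.1" --pt "-0.4 0 -0.4" --pt "-0.4 0 -0.8" --pt "-0.4 0 -1.0" --pt "-0.4 0 -1.0" --roll '[0, 0, 0, 0, 0]'

```text
t: 15.65
position: [0.3734, -0.356, 0.1427]
ee_rot: [2.523, 1.868, 0.001]
wrist_force: [-0.5, 1.0, -2.2]
gripper_width: 0.0121
grasp_force: 98.2
```

```bash
cat > v.py <<'E'
from tr import *
p,a,o=st();e=np.array([.2924,.9563]);f=np.array([-.9563,.2924]);C=np.array([439.8,-141.5])
for n in("side","wrist"):
    i=r.camera_info(n);im=r.read_camera(n)[:,:,::-1];cv2.imwrite(f"pics/v_{n}{int(r.sense()['t']*100)}.png",im)
    h=cv2.cvtColor(im,cv2.COLOR_BGR2HSV)
    pts=np.array([(x,y) for y in range(480) for x in range(640) if (onz(i,(x,y),.03)[2]>0)]) if 0 else None
    # rectified crop at rim-top level, 2 px/mm, box frame (rows: +x up)
    out=np.array([[ [C[0]+(75-v/2)*e[0]+(75-u/2)*f[0],C[1]+(75-v/2)*e[1]+(75-u/2)*f[1],30] for u,v in((0,0),(300,0),(300,300),(0,300))]])[0]/1e3
    H=cv2.getPerspectiveTransform(np.array([proj(i,q) for q in out],np.float32),np.array([(0,0),(300,0),(300,300),(0,300)],np.float32))
    w=cv2.warpPerspective(im,H,(300,300));hh=cv2.cvtColor(w,cv2.COLOR_BGR2HSV)
    m=((hh[...,1]<25)&(hh[...,2]>195)).astype(np.uint8);m[:45]=0;m[255:]=0;m[:,:40]=0;m[:,260:]=0
    print(n,"front/left view: white bbox in box frame mm");ys,xs=np.where(cv2.morphologyEx(m,cv2.MORPH_OPEN,np.ones((3,3)))>0)
    (cx,cy),wh,ang=cv2.minAreaRect(np.stack([75-ys/2,75-xs/2],1).astype(np.float32));print(round(cx,1),round(cy,1),np.round(wh,1),round(ang,1))
    cv2.imwrite(f"pics/v_{n}_rect.png",w)
    # coarse brightness map
    print(cv2.resize(hh[...,2],(25,25),interpolation=cv2.INTER_AREA).tolist() if n=="wrist" else "")
E
python3 v.py
```

```text
t 15.65 tcp [ 0.3734 -0.356   0.1427] head 73.02382558676626 origin [ 0.4006 -0.2671  0.0687] F [-0.5  1.  -2.2]
side front/left view: white bbox in box frame mm
-5.4 -0.0 [91.4 84. ] 2.0

wrist front/left view: white bbox in box frame mm
0.0 0.0 [0. 0.] 0.0
[[0, 0, 0, 0, 0, 0, 0, 0, 0, 0, 0, 0, 0, 0, 0, 0, 0, 0, 0, 0, 0, 0, 0, 0, 0], [0, 0, 0, 0, 0, 0, 0, 0, 0, 0, 0, 0, 0, 0, 0, 0, 0, 0, 0, 0, 0, 0, 0, 0, 0], [0, 0, 0, 0, 0, 0, 0, 0, 0, 0, 0, 0, 0, 0, 0, 0, 0, 0, 0, 0, 0, 0, 0, 0, 0], [0, 0, 0, 0, 0, 0, 0, 0, 0, 0, 0, 0, 0, 0, 0, 0, 0, 0, 0, 0, 0, 0, 0, 0, 0], [0, 0, 0, 0, 0, 0, 0, 0, 0, 0, 0, 0, 0, 0, 0, 0, 0, 0, 0, 0, 0, 0, 0, 0, 0], [0, 0, 0, 0, 0, 0, 0, 0, 0, 0, 0, 0, 0, 0, 0, 0, 0, 0, 0, 0, 0, 0, 0, 0, 0], [0, 0, 0, 0, 0, 0, 0, 0, 0, 0, 0, 0, 0, 0, 0, 0, 0, 0, 0, 0, 0, 0, 0, 0, 0], [0, 0, 0, 0, 0, 0, 0, 0, 0, 0, 0, 0, 0, 0, 0, 0, 0, 0, 0, 0, 0, 0, 0, 0, 0], [0, 0, 0, 0, 0, 0, 0, 0, 0, 0, 0, 0, 0, 0, 0, 0, 0, 0, 0, 0, 0, 0, 0, 0, 0], [0, 0, 0, 0, 0, 0, 0, 0, 0, 0, 0, 0, 0, 0, 0, 0, 0, 0, 0, 0, 0, 0, 0, 0, 0], [0, 0, 0, 0, 0, 0, 0, 0, 0, 0, 0, 0, 0, 0, 0, 0, 0, 0, 0, 0, 0, 0, 0, 
[... 434 characters left out ...]
 0, 0, 0, 0, 0, 0, 0, 0, 0, 0, 0], [0, 0, 0, 0, 0, 0, 0, 0, 0, 0, 0, 0, 0, 0, 0, 0, 0, 0, 0, 0, 0, 0, 0, 0, 0], [0, 0, 0, 0, 0, 0, 0, 0, 0, 0, 0, 0, 0, 0, 0, 0, 0, 0, 0, 0, 0, 0, 0, 0, 0], [0, 0, 0, 0, 0, 0, 0, 0, 0, 0, 0, 0, 0, 0, 0, 0, 0, 0, 0, 0, 0, 0, 0, 0, 0], [0, 0, 0, 0, 0, 0, 0, 0, 0, 0, 0, 0, 0, 0, 0, 0, 0, 0, 0, 0, 0, 0, 0, 0, 0], [0, 0, 0, 0, 0, 0, 0, 0, 0, 0, 0, 0, 0, 0, 0, 0, 0, 0, 0, 0, 0, 0, 0, 0, 0], [0, 0, 0, 0, 0, 0, 0, 0, 0, 0, 0, 0, 0, 0, 0, 0, 0, 0, 0, 0, 0, 0, 0, 0, 0], [2, 3, 3, 3, 4, 4, 4, 4, 3, 4, 4, 4, 4, 5, 5, 5, 5, 5, 5, 6, 6, 6, 6, 6, 6], [222, 222, 226, 231, 231, 231, 230, 213, 168, 168, 168, 168, 168, 168, 168, 168, 167, 152, 156, 157, 156, 156, 142, 144, 144]]
```

No dragging: forces stayed near the lifter's own weight. The side view puts the tray at (-5, 0) mm, 2° in the box frame, including about 3 mm of side-camera bias. Now I'll take the lifter back to the mat.

>>> step_arm --jaw '[1, 1, 1, 1, 1]' --pt "-0.21 0.21 0" --pt "-0.42 0.43 0" --pt "-0.63 0.65 0" --pt "-0.84 0.87 0" --pt "-1.045 1.085 0" --roll '[-1.27, -2.54, -3.8, -5.1, -6.36]'

```text
t: 16.25
position: [0.4092, -0.4211, 0.1398]
ee_rot: [-1.909, -2.493, -0.001]
wrist_force: [0.3, 0.8, -1.9]
gripper_width: 0.0119
grasp_force: 97.9
```

>>> step_arm --jaw '[1, 1, 1, 1, 1]' --pt "0 0 0.2" --pt "0 0 0.5" --pt "0 0 0.8" --pt "0 0 1.0" --pt "0 0 1.0" --roll '[0, 0, 0, 0, 0]'

```text
t: 16.75
position: [0.408, -0.4198, 0.0887]
ee_rot: [-1.915, -2.486, -0.001]
wrist_force: [-0.8, -0.6, -1.9]
gripper_width: 0.0119
grasp_force: 97.8
```

```bash
python3 -c "
from st import *
st()"
```

```text
t 16.75 tcp [ 0.408  -0.4198  0.0887] head 104.79060310515916 origin [ 0.3843 -0.3299  0.0147] F [-0.8 -0.6 -1.9]
```

>>> step_arm --jaw '[1, 1, 1, 1, 1]' --pt "-0.05 0.03 0.05" --pt "-0.05 0.03 0.1" --pt "-0.05 0.03 0.15" --pt "-0.05 0.03 0.19" --pt "-0.05 0.03 0.19" --roll '[0, 0, 0, 0, 0]'

```text
t: 17.25
position: [0.4112, -0.4232, 0.0815]
ee_rot: [-1.917, -2.489, -0.0]
wrist_force: [0.5, 0.5, -2.5]
gripper_width: 0.0121
grasp_force: 98.0
```

>>> step_arm --jaw '[1, 1, 1]' --pt "0 0 0.03" --pt "0 0 0.03" --pt "0 0 0.03" --roll '[0, 0, 0]'

```text
t: 17.55
position: [0.4113, -0.4233, 0.0802]
ee_rot: [1.917, 2.489, -0.0]
wrist_force: [0.0, 0.0, -1.5]
gripper_width: 0.0121
grasp_force: 98.0
```

>>> step_arm --jaw '[1, 1, 1]' --pt "0 0 0.03" --pt "0 0 0.04" --pt "0 0 0.04" --roll '[0, 0, 0]'

```text
t: 17.85
position: [0.4114, -0.4234, 0.0782]
ee_rot: [1.916, 2.489, -0.0]
wrist_force: [-0.3, 0.4, -1.1]
gripper_width: 0.0118
grasp_force: 98.1
```

>>> step_arm --jaw '[1, 1, 1]' --pt "0 0 0.02" --pt "0 0 0.02" --pt "0 0 0.02" --roll '[0, 0, 0]'

```text
t: 18.15
position: [0.4115, -0.4238, 0.078]
ee_rot: [1.916, 2.488, -0.001]
wrist_force: [-1.5, -0.6, 6.0]
gripper_width: 0.0122
grasp_force: 99.0
```

Contact, at the same height as at the grasp. I'll open and rise clear.

>>> step_arm --jaw '[0.8, 0.5, 0.2, 0, 0]' --pt "0 0 0" --pt "0 0 0" --pt "0 0 0" --pt "0 0 0" --pt "0 0 0" --roll '[0, 0, 0, 0, 0]'

```text
t: 18.65
position: [0.4112, -0.4232, 0.077]
ee_rot: [-1.916, -2.489, -0.0]
wrist_force: [-0.2, -0.6, 0.2]
gripper_width: 0.0741
grasp_force: 0.0
```

>>> step_arm --jaw '[0, 0, 0, 0, 0]' --pt "0 0 -0.3" --pt "0 0 -0.8" --pt "0 0 -1.5" --pt "0 0 -2.2" --pt "0 0 -2.8" --roll '[0, 0, 0, 0, 0]'

```text
t: 19.15
position: [0.4115, -0.4234, 0.2205]
ee_rot: [1.915, 2.488, -0.0]
wrist_force: [0.1, 0.0, -0.4]
gripper_width: 0.0853
grasp_force: 0.0
```

```bash
cat > m4.py <<'E'
from tr import *
p,a,o=st()
e=np.array([.2924,.9563,0]);f=np.array([-.9563,.2924,0]);C=np.array([.4398,-.1415,0])
i=r.camera_info("wrist");im=r.read_camera("wrist")[:,:,::-1];cv2.imwrite("pics/w9.png",im)
hsv=cv2.cvtColor(im,cv2.COLOR_BGR2HSV);g=hsv[...,2].astype(int);s=hsv[...,1].astype(int)
o_=near(im,i,(.394,-.341,.004),150)&(s>90)&(hsv[...,0]<25)&(g>90)
c=big(cv2.morphologyEx(o_.astype(np.uint8),cv2.MORPH_CLOSE,np.ones((3,3))));hull=cv2.convexHull(c);rect("mat",i,hull,.004)
hm=np.zeros(im.shape[:2],np.uint8);cv2.fillConvexPoly(hm,hull,1)
b=(hm>0)&(s<70)&(g>70);c=big(cv2.morphologyEx(b.astype(np.uint8),cv2.MORPH_OPEN,np.ones((5,5))));rect("blade",i,c,.007)
# tray at platform: white region in wrist
m=near(im,i,C+[0,0,.03],120)
for thr in(130,175):
    w=(m&(g>thr)&(s<25)).astype(np.uint8);w=cv2.morphologyEx(w,cv2.MORPH_OPEN,np.ones((3,3)));k,l,st_,_=cv2.connectedComponentsWithStats(w)
    for j in 1+st_[1:,4].argsort()[::-1][:4]:
        ys,xs=np.where(l==j);q=np.array([onz(i,z,.030)-C for z in zip(xs,ys)]);X=q@e*1e3;Y=q@f*1e3;print("white",thr,st_[j].tolist(),"x",X.min().round(1),X.max().round(1),"y",Y.min().round(1),Y.max().round(1))
E
python3 m4.py
```

```text
t 19.15 tcp [ 0.4115 -0.4234  0.2205] head 104.812503359682 origin [ 0.3877 -0.3335  0.1465] F [ 0.1  0.  -0.4]
mat z 0.004 [ 391.  -332.1   88.9  134.3   14.1]
blade z 0.007 [ 390.1 -339.8   53.7  119.2   15.1]
```

The lifter lies on the mat (390, -340, same as at the start). Next I'll work out the hood angle and the clearances behind it.

```bash
python3 - <<'E'
from tr import *
e=np.array([.2924,.9563,0]);f=np.array([-.9563,.2924,0]);C=np.array([.4398,-.1415,0])
w2=pickle.load(open("w2.pkl","rb"));S=r.camera_info("side")
t=tri([(w2,(361,78)),(S,(302,223.5))]);print("tab",t, (t-C)@e,(t-C)@f)
for a in(1.1,1.15,1.2,1.25,1.3):
    P=lambda rr,d,y:C+(.062+d*np.sin(a)-rr*np.cos(a))*e+np.array([0,0,.0105+d*np.cos(a)+rr*np.sin(a)])+y*f
    print(a,"corners w2",[proj(w2,P(.124,.046,y)).round(0).tolist() for y in(.06,-.06)],"side",[proj(S,P(.124,.046,y)).round(0).tolist() for y in(.06,-.06)],"rim side",[proj(S,P(.124,0,y)).round(0).tolist() for y in(.06,-.06)])
for n,p in(("analyzer corner",(332,208)),("cabinet",(378,280)),("cab left far",(388,190)),("hook",(300,165)),("bottle",(322,140))):print(n,[onz(S,p,z).round(3).tolist() for z in(0,.1)])
E
```

```text
tab [ 0.44595503 -0.12276163  0.13013398] 0.019719237617982967 -0.0004069583241781363
1.1 corners w2 [[313.0, 4.0], [442.0, 80.0]] side [[281.0, 208.0], [328.0, 217.0]] rim side [[277.0, 225.0], [324.0, 235.0]]
1.15 corners w2 [[317.0, -5.0], [447.0, 73.0]] side [[282.0, 205.0], [328.0, 215.0]] rim side [[278.0, 223.0], [324.0, 233.0]]
1.2 corners w2 [[321.0, -14.0], [452.0, 65.0]] side [[283.0, 203.0], [329.0, 213.0]] rim side [[278.0, 220.0], [325.0, 230.0]]
1.25 corners w2 [[325.0, -24.0], [456.0, 57.0]] side [[284.0, 202.0], [330.0, 211.0]] rim side [[279.0, 218.0], [325.0, 228.0]]
1.3 corners w2 [[329.0, -33.0], [461.0, 49.0]] side [[284.0, 200.0], [330.0, 209.0]] rim side [[279.0, 216.0], [326.0, 226.0]]
analyzer corner [[0.533, 0.035, 0.0], [0.526, -0.049, 0.1]]
cabinet [[0.638, -0.211, -0.0], [0.623, -0.276, 0.1]]
cab left far [[0.699, 0.098, 0.0], [0.679, 0.009, 0.1]]
hook [[0.445, 0.207, 0.0], [0.445, 0.108, 0.1]]
bottle [[0.516, 0.313, 0.0], [0.51, 0.206, 0.1]]
```

>>> step_arm --jaw '[0.2, 0.4, 0.6, 0.8, 1]' --pt "0.7 0.2 -0.4" --pt "1.5 0.4 -0.8" --pt "2.3 0.6 -1.2" --pt "3 0.8 -1.5" --pt "3.2 0.9 -1.5" --roll '[0, 0, 0, 0, 0]'

```text
t: 19.7
position: [0.4153, -0.2536, 0.2959]
ee_rot: [1.908, 2.489, 0.001]
wrist_force: [0.5, -0.3, -0.3]
gripper_width: 0.0122
grasp_force: 0.0
```

>>> step_arm --jaw '[1, 1]' --newtons 30 --pt "0 0 0" --pt "0 0 0" --roll '[0, 0]'

```text
t: 19.9
position: [0.4134, -0.2582, 0.2919]
ee_rot: [-1.918, -2.488, 0.001]
wrist_force: [0.2, -0.4, 0.3]
gripper_width: -0.0002
grasp_force: 0.0
```

```bash
cat > m5.py <<'E'
from tr import *
p,a,o=st();print(r.sense()["joints"].round(2))
e=np.array([.2924,.9563,0]);f=np.array([-.9563,.2924,0]);C=np.array([.4398,-.1415,0])
i=r.camera_info("wrist");im=r.read_camera("wrist")[:,:,::-1];cv2.imwrite("pics/w10.png",im)
# rectify at rim level z=.030, 1 px = 1 mm, x up, y left
G=[(75,75),(75,-75),(-75,-75),(-75,75)]
H=cv2.getPerspectiveTransform(np.array([proj(i,C+x*e/1e3+y*f/1e3+[0,0,.030]) for x,y in G],np.float32),np.array([(0,0),(150,0),(150,150),(0,150)],np.float32))
w=cv2.warpPerspective(im,H,(150,150));cv2.imwrite("pics/w10r.png",w);g=w.max(2)
for v in range(0,150,5):print(75-v," ".join("%3d"%x for x in g[v,::5]))
E
python3 m5.py
```

```text
t 19.9 tcp [ 0.4134 -0.2582  0.2919] head 104.75718482241709 origin [ 0.3897 -0.1682  0.2179] F [ 0.2 -0.4  0.3]
[ 0.74 -0.01 -0.27  1.73 -0.    1.43  0.73]
75   0   0   0   0   0  16  58  58  58  58  69  68  68  68  69  69  70  69  69  68  59  59  59  58  59  69  64  66  66  65
70   0   0   0   0  68  65  58  57  59  58  61  62  63  62  64  62  65  62  63  62  59  60  58  58  59  63  62  60  62  61
65   0   0  71  63  72  57  54  55  56  54  62  63  64  64  65  64  64  63  62  65  56  57  55  55  55  65  61  59  55  58
60   0 163  76  63  70  65  67  68  67  66  64  64  65  65  64  65  64  64  64  64  66  67  67  67  67  64  62  60  60  62
55 206 204  82  49  43  44  43  43  45  45  44  44  45  45  46  45  46  46  44  42  45  46  45  44  44  44  48  61  60  61
50 208 206  88  49  57  71  71  70  70  71  72  70  71  70  70  71  70  70  70  69  69  70  70  69  71  68  46  68  60  61
45 207 207  89  51  73  71  72  70  71  72  73  28  29  29  28  29  28  29  29  29  28  27  28  28  68  77  44  79  65  60
40 209 209  89  61  73  82  61  74  75  76  76  28  30  32  34  33  32  32  33  33
[... 2057 characters left out ...]
 161 160 158 162 162 151 129 125 125 129 127 129 129 126 108 115  30 126 144 139
-50 213 214 216 112 126 155 157 154 104 104 106 102 105 102 102 103 103 104 103 101 100 103 101  98 101 121  29 125 142 141
-55 216 215 218 134 113 142 141 140 138 101 101  96  96  96  95 102  98  97  95  95  92  94  93  90  94 111  30 126 143 144
-60 216 216 219 114  38  39  40  40  42  36  39  37  41  38  40  41  38  42  28  28  33  28  29  28  30  29  33 127 142 144
-65 215 216 217 222 223 222 222 222 220 219 219 219 220 219 220 219 217 217 219 146 145 146 145 147 146 145 146 123 141 141
-70 213 215 213 219 220 221 219 220 217 219 217 216 217 215 216 216 215 214 213 209 144 145 146 147 144 143 145 126 140 140
```

The rectified view shows the tray spanning about ±43–45 mm in both directions on the platform. It is square, with the front crucible upright at (-25, 0) and the others behind it. The placing is good. The hood is at about 1.12 rad. I'll go over and behind it with the jaw shut and the tool turned so the camera faces away from the analyzer.

>>> step_arm --jaw '[1, 1, 1, 1, 1]' --pt "0.6 0.3 0" --pt "1.2 0.7 0" --pt "1.8 1.0 0" --pt "2.4 1.4 0" --pt "3.0 1.7 0" --roll '[-1.6, -3.2, -4.8, -6.4, -8]'

```text
t: 20.45
position: [0.458, -0.0905, 0.2914]
ee_rot: [-0.944, -2.995, -0.001]
wrist_force: [0.8, -0.4, 1.0]
gripper_width: 0.0
grasp_force: 0.0
```

>>> step_arm --jaw '[1, 1, 1, 1]' --pt "0.17 0.45 0" --pt "0.33 0.88 0" --pt "0.33 0.88 0" --pt "0.33 0.88 0" --roll '[-1.6, -3.2, -3.64, -3.64]'

```text
t: 20.85
position: [0.4697, -0.0458, 0.2914]
ee_rot: [-0.464, -3.106, -0.001]
wrist_force: [0.8, -0.4, -0.6]
gripper_width: -0.0001
grasp_force: 0.0
```

```bash
cat > b.py <<'E'
from st import *
p,a,o=st();d=p-np.array([.4398,-.1415,0]);print("box x %.1f y %.1f z %.1f"%(1e3*(d[0]*.2924+d[1]*.9563),1e3*(-d[0]*.9563+d[1]*.2924),p[2]*1e3),r.sense()["joints"].round(2))
E
python3 b.py
```

```text
t 20.85 tcp [ 0.4697 -0.0458  0.2914] head 162.9908043298588 origin [ 0.3808 -0.0186  0.2174] F [ 0.8 -0.4 -0.6]
box x 100.3 y -0.6 z 291.4 [ 0.51 -0.04 -0.49  1.75 -0.02  1.43  1.3 ]
```

>>> step_arm --jaw '[1, 1, 1, 1, 1]' --pt "0 0 0.7" --pt "0 0 1.4" --pt "0 0 2.1" --pt "0 0 2.8" --pt "0 0 3.25" --roll '[0, 0, 0, 0, 0]'

```text
t: 21.35
position: [0.4682, -0.0465, 0.1267]
ee_rot: [-0.471, -3.103, -0.0]
wrist_force: [0.6, -0.8, -0.7]
gripper_width: -0.0001
grasp_force: 0.0
```

>>> step_arm --jaw '[1, 1, 1, 1, 1]' --pt "0 0 0" --pt "0 -0.15 0" --pt "0 -0.3 0" --pt "0 -0.4 0" --pt "0 -0.5 0" --roll '[0, 0, 0, 0, 0]'

```text
t: 21.85
position: [0.4627, -0.0697, 0.1306]
ee_rot: [0.466, 3.105, -0.0]
wrist_force: [-0.2, 0.5, 0.0]
gripper_width: 0.0002
grasp_force: 0.0
```

```bash
python3 b.py; python3 - <<'E'
import numpy as np
# tip centre path: corner (-15) follows face at r=100 until flat; print TCP x,z
for a in (1.12,1.0,.9,.8,.7,.6,.5,.4,.3,.2,.1,0):
    x=62+46*np.sin(a)-100*np.cos(a);z=10.5+46*np.cos(a)+100*np.sin(a);print(a,round(x+12,1),round(z+14,1))
E
```

```text
t 21.85 tcp [ 0.4627 -0.0697  0.1306] head 162.94783091363865 origin [ 0.3737 -0.0425  0.0566] F [-0.2  0.5  0. ]
box x 75.3 y -0.9 z 130.6 [ 0.52  0.07 -0.48  1.99  0.04  1.09  1.3 ]
1.12 71.8 134.6
1.0 58.7 133.5
0.9 47.9 131.4
0.8 37.3 128.3
0.7 27.1 124.1
0.6 17.4 118.9
0.5 8.3 112.8
0.4 -0.2 105.8
0.3 -7.9 98.0
0.2 -14.9 89.4
0.1 -20.9 80.3
0 -26.0 70.5
```

>>> step_arm --jaw '[1, 1, 1, 1, 1]' --pt "0 -0.16 -0.02" --pt "0 -0.33 -0.04" --pt "0 -0.5 0" --pt "0 -0.65 0.03" --pt "0 -0.76 0.05" --roll '[0, 0, 0, 0, 0]'

```text
t: 22.35
position: [0.4511, -0.106, 0.1271]
ee_rot: [0.465, 3.107, -0.0]
wrist_force: [1.6, 1.0, 1.1]
gripper_width: 0.0001
grasp_force: 0.7
```

>>> step_arm --jaw '[1, 1, 1, 1, 1]' --pt "0 -0.15 0.06" --pt "0 -0.3 0.13" --pt "0 -0.45 0.22" --pt "0 -0.58 0.31" --pt "0 -0.58 0.31" --roll '[0, 0, 0, 0, 0]'

```text
t: 22.85
position: [0.4417, -0.1338, 0.1106]
ee_rot: [-0.466, -3.105, -0.0]
wrist_force: [0.1, 0.1, -0.2]
gripper_width: 0.0003
grasp_force: 0.0
```

```bash
python3 b.py
```

```text
t 22.85 tcp [ 0.4417 -0.1338  0.1106] head 162.92897416131464 origin [ 0.3528 -0.1065  0.0366] F [ 0.1  0.1 -0.2]
box x 8.0 y 0.4 z 110.6 [ 0.6   0.08 -0.42  2.03  0.03  1.05  1.44]
```

>>> step_arm --jaw '[1, 1, 1, 1, 1]' --pt "0 -0.16 0.11" --pt "0 -0.32 0.26" --pt "0 -0.4 0.36" --pt "0 -0.46 0.44" --pt "0 -0.46 0.44" --roll '[0, 0, 0, 0, 0]'

```text
t: 23.35
position: [0.4353, -0.1551, 0.0888]
ee_rot: [-0.465, -3.106, -0.001]
wrist_force: [-0.4, -0.0, 0.3]
gripper_width: 0.0002
grasp_force: 0.0
```

>>> step_arm --jaw '[1, 1, 1, 1, 1]' --pt "0 -0.06 0.09" --pt "0 -0.12 0.18" --pt "0 -0.17 0.26" --pt "0 -0.2 0.31" --pt "0 -0.2 0.33" --roll '[0, 0, 0, 0, 0]'

```text
t: 23.85
position: [0.4328, -0.1646, 0.0728]
ee_rot: [-0.465, -3.107, -0.0]
wrist_force: [-1.0, -0.9, 0.8]
gripper_width: -0.0001
grasp_force: 0.4
```

```bash
python3 b.py
```

```text
t 23.85 tcp [ 0.4328 -0.1646  0.0728] head 162.9917536476814 origin [ 0.3439 -0.1374 -0.0012] F [-1.  -0.9  0.8]
box x -24.1 y -0.0 z 72.8 [ 0.64  0.12 -0.39  2.06  0.06  0.96  1.49]
```

Near shut: TCP at 72.8 mm, with 70.5 expected when closed. I'll press down in small steps until the force rises.

>>> step_arm --jaw '[1, 1, 1]' --pt "0 0 0.04" --pt "0 0 0.06" --pt "0 0 0.06" --roll '[0, 0, 0]'

```text
t: 24.15
position: [0.433, -0.1642, 0.07]
ee_rot: [-0.464, -3.107, -0.0]
wrist_force: [-0.1, 0.1, 0.5]
gripper_width: 0.0002
grasp_force: 0.0
```

>>> step_arm --jaw '[1, 1, 1]' --pt "0 0 0.02" --pt "0 0 0.02" --pt "0 0 0.02" --roll '[0, 0, 0]'

```text
t: 24.45
position: [0.433, -0.1643, 0.0691]
ee_rot: [-0.464, -3.107, -0.0]
wrist_force: [0.3, 0.7, 0.1]
gripper_width: 0.0001
grasp_force: 0.0
```

>>> step_arm --jaw '[1, 1, 1]' --pt "0 0 0.02" --pt "0 0 0.03" --pt "0 0 0.03" --roll '[0, 0, 0]'

```text
t: 24.75
position: [0.433, -0.1644, 0.0676]
ee_rot: [-0.464, -3.107, -0.0]
wrist_force: [-0.4, -0.1, 0.0]
gripper_width: -0.0001
grasp_force: 0.1
```

```bash
python3 b.py; cat > tab.py <<'E'
from h import *
e=np.array([.2924,.9563,0]);f=np.array([-.9563,.2924,0]);C=np.array([.4398,-.1415,0])
for n in("side","wrist","scene"):
    i=r.camera_info(n);im=r.read_camera(n)[:,:,::-1];cv2.imwrite(f"pics/tab_{n}{int(r.sense()['t']*100)}.png",im);g=im.max(2)
    d=(g<40).astype(np.uint8);k,l,s,c=cv2.connectedComponentsWithStats(d)
    for a in(0,.1,.2,.4):
        q=lambda y,rr,dd:proj(i,C+(.062-rr*np.cos(a)+dd*np.sin(a))*e+y*f+np.array([0,0,.0105+rr*np.sin(a)+dd*np.cos(a)]))
        P=[q(y,.129,.036) for y in(-.03,0,.03)]
        print(n,a,"tab",[(p.round(0).tolist(),int(g[int(p[1]),int(p[0])]) if 0<=p[0]<640 and 0<=p[1]<480 else None) for p in P])
    p=proj(i,C-.067*e+[0,0,.045])
    for j in range(1,k):
        if s[j,4]>8 and np.hypot(*(c[j]-p))<(40 if n!="wrist" else 90):print("  dark",s[j].tolist(),c[j].round(1))
E
python3 tab.py
```

```text
t 24.75 tcp [ 0.433  -0.1644  0.0676] head 163.0083055813893 origin [ 0.3441 -0.1373 -0.0064] F [-0.4 -0.1  0. ]
box x -23.9 y -0.2 z 67.6 [ 0.63  0.13 -0.39  2.07  0.06  0.95  1.49]
side 0 tab [([304.0, 273.0], 66), ([293.0, 271.0], 19), ([281.0, 268.0], 74)]
side 0.1 tab [([305.0, 269.0], 91), ([293.0, 266.0], 90), ([281.0, 264.0], 86)]
side 0.2 tab [([305.0, 264.0], 90), ([293.0, 262.0], 91), ([282.0, 259.0], 77)]
side 0.4 tab [([307.0, 254.0], 107), ([295.0, 252.0], 46), ([283.0, 249.0], 118)]
  dark [308, 245, 21, 37, 56] [320.6 265.4]
  dark [273, 261, 8, 13, 19] [275.4 268.7]
  dark [285, 266, 19, 8, 71] [293.9 269.7]
  dark [295, 277, 12, 3, 12] [300.5 278. ]
wrist 0 tab [([242.0, 330.0], 162), ([238.0, 282.0], 30), ([234.0, 229.0], 168)]
wrist 0.1 tab [([245.0, 344.0], 161), ([241.0, 293.0], 28), ([236.0, 237.0], 165)]
wrist 0.2 tab [([251.0, 359.0], 48), ([247.0, 306.0], 30), ([243.0, 246.0], 31)]
wrist 0.4 tab [([275.0, 393.0], 47), ([272.0, 334.0], 66), ([268.0, 266.0], 83)]
  dark [235, 234, 22, 89, 1274] [246.  278.1]
  dark [293, 305, 10, 11, 74] [298.2 309.8]
  dark [293, 318, 8, 4, 19] [297.3 319.4]
  dark [289, 324, 12, 18, 98] [296.1 330.8]
  dark [229, 351, 6, 3, 9] [231.3 351.8]
scene 0 tab [([324.0, 264.0], 90), ([313.0, 266.0], 43), ([303.0, 268.0], 75)]
scene 0.1 tab [([323.0, 259.0], 83), ([313.0, 262.0], 75), ([302.0, 264.0], 78)]
scene 0.2 tab [([323.0, 255.0], 72), ([312.0, 257.0], 79), ([301.0, 259.0], 77)]
scene 0.4 tab [([321.0, 245.0], 58), ([311.0, 247.0], 44), ([300.0, 250.0], 91)]
  dark [304, 263, 12, 5, 25] [308.8 265.4]
```

The tab is in the nearly-shut position in all three views, so the hood is there. I'll keep pressing until it bottoms.

>>> step_arm --jaw '[1, 1, 1]' --pt "0 0 0.02" --pt "0 0 0.03" --pt "0 0 0.03" --roll '[0, 0, 0]'

```text
t: 25.2
position: [0.433, -0.1644, 0.0661]
ee_rot: [0.464, 3.107, 0.0]
wrist_force: [0.6, 1.0, 0.5]
gripper_width: -0.0
grasp_force: 0.1
```

>>> step_arm --jaw '[1, 1, 1]' --pt "0 0 0.02" --pt "0 0 0.03" --pt "0 0 0.03" --roll '[0, 0, 0]'

```text
t: 25.5
position: [0.433, -0.1644, 0.0645]
ee_rot: [-0.464, -3.107, -0.0]
wrist_force: [0.1, -0.5, -0.1]
gripper_width: -0.0002
grasp_force: 0.1
```

```bash
python3 -c "
from plant import r;print(r.nose_length)"; python3 b.py; python3 tab.py | grep -E "dark|side 0 |wrist 0 |scene 0 "
```

```text
0.014
t 25.5 tcp [ 0.433  -0.1644  0.0645] head 163.0125824850651 origin [ 0.3441 -0.1372 -0.0095] F [ 0.1 -0.5 -0.1]
box x -23.8 y -0.2 z 64.5 [ 0.63  0.14 -0.39  2.07  0.06  0.95  1.49]
side 0 tab [([304.0, 273.0], 66), ([293.0, 271.0], 24), ([281.0, 268.0], 74)]
  dark [313, 245, 16, 37, 50] [321.5 264.4]
  dark [273, 267, 8, 7, 13] [275.3 271.2]
  dark [285, 267, 18, 8, 68] [293.6 270.7]
  dark [295, 277, 12, 3, 12] [300.5 278. ]
wrist 0 tab [([241.0, 333.0], 162), ([237.0, 285.0], 74), ([232.0, 231.0], 168)]
  dark [234, 235, 19, 87, 1040] [243.  277.8]
  dark [292, 305, 11, 12, 72] [298.2 310.8]
  dark [294, 318, 8, 4, 25] [297.7 319.6]
  dark [289, 324, 12, 14, 95] [296.1 331.5]
  dark [283, 339, 5, 5, 19] [284.9 341.2]
scene 0 tab [([324.0, 264.0], 89), ([313.0, 266.0], 39), ([303.0, 268.0], 75)]
  dark [304, 264, 14, 5, 27] [310.  266.4]
```

The tab is still moving down with the finger (side view 269.7 → 270.7), so the hood is being pushed and isn't bottomed yet. Continuing.

>>> step_arm --jaw '[1, 1, 1]' --pt "0 0 0.02" --pt "0 0 0.04" --pt "0 0 0.04" --roll '[0, 0, 0]'

```text
t: 25.95
position: [0.433, -0.1644, 0.0625]
ee_rot: [-0.464, -3.107, -0.0]
wrist_force: [0.7, 0.0, -0.3]
gripper_width: 0.0001
grasp_force: 0.0
```

>>> step_arm --jaw '[1, 1, 1]' --pt "0 0 0.02" --pt "0 0 0.03" --pt "0 0 0.03" --roll '[0, 0, 0]'

```text
t: 26.25
position: [0.433, -0.1644, 0.061]
ee_rot: [-0.464, -3.107, -0.0]
wrist_force: [-1.1, -0.1, -0.1]
gripper_width: 0.0003
grasp_force: 0.1
```

Still no force, so before going lower I'll check numerically whether the roof really lies under the fingertip.

```bash
python3 tab.py | grep -E "dark|side 0 |wrist 0 |scene 0 "; python3 - <<'E'
from h import *
e=np.array([.2924,.9563,0]);f=np.array([-.9563,.2924,0]);C=np.array([.4398,-.1415,0])
i=r.camera_info("wrist");s=r.sense();print(proj(i,s["position"]),"tip",proj(i,s["position"]-[0,0,.014]))
im=r.read_camera("wrist");g=im.max(2)
S=r.camera_info("side");gs=r.read_camera("side").max(2)
print("side, roof-top plane z=.0565, rows x 65..-75, cols y 65..-65")
for x in range(65,-80,-10):print("%4d"%x," ".join("%3d"%gs[int(q[1]),int(q[0])] for q in (proj(S,C+x*e/1e3+y*f/1e3+[0,0,.0565]) for y in range(70,-75,-10))))
print("wrist px map (rows 200..470 step 10, cols 180..480 step 10)")
for v in range(180,470,10):print(v," ".join("%3d"%g[v,u] for u in range(180,480,10)))
E
```

```text
side 0 tab [([304.0, 273.0], 64), ([293.0, 271.0], 19), ([281.0, 268.0], 74)]
  dark [313, 245, 16, 37, 49] [321.8 263.3]
  dark [273, 267, 12, 8, 17] [277.  271.8]
  dark [285, 269, 18, 7, 70] [293.6 272. ]
wrist 0 tab [([240.0, 337.0], 163), ([235.0, 288.0], 72), ([230.0, 233.0], 167)]
  dark [232, 241, 17, 76, 781] [239.8 276.8]
  dark [294, 305, 9, 12, 68] [298.4 309.7]
  dark [292, 318, 10, 4, 29] [297.  319.3]
  dark [291, 324, 10, 14, 92] [296.5 330.2]
  dark [286, 339, 6, 4, 11] [288.7 340.5]
  dark [227, 351, 7, 4, 12] [230.  352.2]
scene 0 tab [([324.0, 264.0], 90), ([313.0, 266.0], 40), ([303.0, 268.0], 74)]
  dark [304, 267, 12, 4, 26] [308.4 268.3]
[318.47638463 302.10299261] tip [318.5512196  288.58698096]
side, roof-top plane z=.0565, rows x 65..-75, cols y 65..-65
  65 203  20  36  33  30  35  32  30 255 249 246 242 250 244 243
  55 247 144  31  29  35  37  39  33  81  79  84  83  83  78 245
  45 244 253  38  28  40  31  38  34  89  85  88  77  86  70 252
  35 245 255  80  32  38  39  28  23  91  90  90  69  76  66 244
  25 191 220  88  80  69  38  26  34  76 109 110 
[... 3621 characters left out ...]
  49  48  46  37 234  35  48  47  46  47  47  56  45  40  48  92  41  45  49  49
420  59  59  66  35  35  42  45  50  46  49  49  50  47  34 233  35  38  50  48  49  49  47  45  37  37  34  39  39  37  49
430  58  60  36  36  33  38  40  49  49  47  47  47  48  49  35  38  33  49  48  50  49  49  35  37  33  33  39  38  38  41
440  58  42  34  34  35  38  42  49  47  44  49  49  48  47  35  37  33  48  49  52  49  49  37  36  34  35  36  39  39  38
450  39  38  38  36  36  33  47  46  49  49  47  48  47  48  47  34  36  47  49  47  49  48  48  43  35  33  39  36  40  39
460  40  38  39  37  27  35  41  42  42  43  37  48  47  48  35  35  33  48  46  46  43  41  40  48  44  37  38  38  36  38
```

The tray reads as uniformly tinted (about 113), so it's under the hood. The bright untinted fingertip is above the hood and ends near row 297, shorter than I assumed. The tab keeps dropping (270.7 → 272.0), so I continue.

>>> step_arm --jaw '[1, 1, 1]' --pt "0 0 0.02" --pt "0 0 0.04" --pt "0 0 0.04" --roll '[0, 0, 0]'

```text
t: 26.8
position: [0.433, -0.1644, 0.059]
ee_rot: [-0.464, -3.107, -0.0]
wrist_force: [0.9, -0.9, 0.8]
gripper_width: -0.0
grasp_force: 0.0
```

>>> step_arm --jaw '[1, 1, 1]' --pt "0 0 0.02" --pt "0 0 0.03" --pt "0 0 0.03" --roll '[0, 0, 0]'

```text
t: 27.1
position: [0.433, -0.1644, 0.0575]
ee_rot: [-0.464, -3.107, -0.0]
wrist_force: [-0.3, 0.8, -0.1]
gripper_width: 0.0
grasp_force: 0.0
```

```bash
cat > hd.py <<'E'
from h import *
e=np.array([.2924,.9563,0]);f=np.array([-.9563,.2924,0]);C=np.array([.4398,-.1415,0])
# tab centre by triangulation side+wrist
out={}
for n,cen,rad in(("side",(293,271),14),("wrist",None,55)):
    i=r.camera_info(n);g=r.read_camera(n)[...].max(2)
    p=proj(i,C-.067*e+[0,0,.045]) if cen is None else cen
    m=np.zeros(g.shape,np.uint8);cv2.circle(m,(int(p[0]),int(p[1])),rad,1,-1)
    k,l,s,c=cv2.connectedComponentsWithStats(((g<40)&(m>0)).astype(np.uint8));j=1+s[1:,4].argmax();print(n,s[j].tolist(),c[j].round(2));out[n]=(i,c[j])
t=tri(list(out.values()));print("tab box x %.1f y %.1f z %.1f"%((t-C)@e*1e3,(t-C)@f*1e3,t[2]*1e3))
g=r.read_camera("wrist").max(2);print("finger col 315:",[int(g[v,315]) for v in range(280,312,2)], "325",[int(g[v,325]) for v in range(280,312,2)])
E
python3 hd.py;python3 b.py
```

```text
side [282, 269, 21, 10, 102] [293.07 273.97]
wrist [231, 241, 13, 72, 541] [237.11 275.98]
tab box x -67.9 y 0.2 z 31.3
finger col 315: [83, 77, 76, 77, 77, 78, 77, 116, 119, 119, 119, 120, 119, 116, 114, 115] 325 [97, 77, 77, 76, 77, 78, 78, 143, 148, 149, 148, 148, 148, 149, 148, 149]
t 27.25 tcp [ 0.433  -0.1643  0.0576] head 163.01736620360757 origin [ 0.344  -0.1371 -0.0164] F [-1.  -0.2  0.2]
box x -23.8 y -0.2 z 57.6 [ 0.63  0.15 -0.39  2.08  0.07  0.93  1.48]
```

>>> step_arm --jaw '[1, 1, 1, 1, 1]' --pt "0 0 0" --pt "0 0 0" --pt "0 0 0" --pt "0 0 0" --pt "0 0 0" --roll '[0, 0, 0, 0, 0]'

```text
t: 27.75
position: [0.433, -0.1644, 0.0576]
ee_rot: [-0.464, -3.107, -0.0]
wrist_force: [-0.5, -0.0, 0.3]
gripper_width: 0.0004
grasp_force: 0.0
```

```bash
python3 hd.py
```

```text
side [282, 269, 21, 10, 100] [293.04 274.02]
wrist [231, 240, 13, 73, 542] [237.27 275.81]
tab box x -68.0 y 0.2 z 31.2
finger col 315: [77, 78, 75, 77, 77, 76, 77, 116, 119, 120, 119, 118, 120, 116, 115, 113] 325 [92, 78, 77, 76, 76, 78, 77, 144, 148, 148, 148, 148, 148, 149, 149, 148]
```

>>> step_arm --jaw '[1, 1, 1, 1, 1]' --pt "0 0 0.03" --pt "0 0 0.06" --pt "0 0 0.06" --pt "0 0 0.06" --pt "0 0 0.06" --roll '[0, 0, 0, 0, 0]'

```text
t: 28.4
position: [0.433, -0.1643, 0.0546]
ee_rot: [-0.464, -3.107, -0.0]
wrist_force: [-0.2, 0.9, -0.3]
gripper_width: 0.0001
grasp_force: 0.0
```

```bash
python3 hd.py
```

```text
side [280, 271, 23, 8, 86] [293.02 274.55]
wrist [230, 240, 11, 72, 339] [235.14 275.06]
tab box x -68.6 y 0.7 z 29.1
finger col 315: [112, 86, 77, 77, 76, 78, 76, 117, 119, 120, 120, 119, 120, 115, 113, 114] 325 [106, 106, 76, 77, 77, 77, 79, 143, 148, 148, 147, 149, 148, 148, 147, 149]
```

With the arm held, the tab stays put; it moves only when the finger does. So the finger is driving the hood, and I'll continue in small steps until it resists.

>>> step_arm --jaw '[1, 1, 1]' --pt "0 0 0.02" --pt "0 0 0.05" --pt "0 0 0.05" --roll '[0, 0, 0]'

```text
t: 28.85
position: [0.433, -0.1644, 0.0519]
ee_rot: [-0.464, -3.107, -0.0]
wrist_force: [0.4, -0.3, -0.5]
gripper_width: 0.0001
grasp_force: 0.0
```

>>> step_arm --jaw '[1, 1, 1]' --pt "0 0 0.02" --pt "0 0 0.05" --pt "0 0 0.05" --roll '[0, 0, 0]'

```text
t: 29.15
position: [0.4332, -0.1645, 0.0503]
ee_rot: [-0.464, -3.107, 0.0]
wrist_force: [-4.3, 0.6, 11.1]
gripper_width: 0.0001
grasp_force: 5.7
```

```bash
python3 hd.py; python3 - <<'E'
from h import *
e=np.array([.2924,.9563,0]);f=np.array([-.9563,.2924,0]);C=np.array([.4398,-.1415,0])
S=r.camera_info("side");im=r.read_camera("side");cv2.imwrite("pics/s99.png",im[:,:,::-1]);g=im.max(2)
# side view: columns of brightness down the front wall at box y=20,-20: from x=-62 wall, z from .07 down to 0 then base front
for y in(.045,.03,0,-.03,-.045):
    print(y,[int(g[int(round(q[1])),int(round(q[0]))]) for q in (proj(S,C-.062*e+y*f+[0,0,z]) for z in np.arange(.08,-.012,-.004))])
E
```

```text
side [280, 273, 25, 7, 71] [292.97 275.77]
wrist [230, 240, 7, 69, 92] [233.08 273.34]
tab box x -69.6 y 1.0 z 24.6
finger col 315: [89, 96, 108, 80, 75, 76, 77, 117, 119, 120, 119, 118, 119, 115, 114, 114] 325 [89, 90, 107, 95, 75, 76, 77, 144, 149, 148, 148, 148, 148, 148, 149, 148]
0.045 [85, 94, 76, 67, 62, 61, 63, 63, 65, 73, 69, 69, 79, 77, 73, 68, 43, 39, 128, 128, 193, 185, 183]
0.03 [108, 113, 115, 115, 120, 121, 116, 103, 79, 77, 76, 72, 71, 71, 69, 66, 43, 27, 129, 180, 186, 186, 182]
0 [115, 118, 116, 116, 119, 118, 106, 86, 75, 75, 65, 71, 73, 63, 33, 22, 14, 14, 9, 63, 144, 187, 184]
-0.03 [117, 110, 118, 115, 117, 117, 118, 104, 76, 67, 64, 67, 72, 73, 73, 66, 54, 30, 107, 172, 177, 177, 175]
-0.045 [115, 112, 113, 115, 118, 115, 103, 93, 93, 91, 73, 50, 66, 69, 74, 64, 64, 28, 78, 153, 185, 178, 180]
```

The force jumped to 11 N against a solid stop. In the side view the roof's front edge sits at z≈52 mm, which is where a shut hood (56.5 mm) should appear given that camera's ~4 mm bias. I'll retract and verify.

>>> step_arm --jaw '[1, 1, 1, 1, 1]' --pt "0 0 0.02" --pt "0 0 0.02" --pt "0 0 -0.2" --pt "0 0 -0.6" --pt "0 0 -1.2" --roll '[0, 0, 0, 0, 0]'

```text
t: 29.85
position: [0.432, -0.1639, 0.1092]
ee_rot: [-0.463, -3.104, -0.002]
wrist_force: [0.8, -1.2, -0.6]
gripper_width: -0.0001
grasp_force: 0.0
```

>>> step_arm --jaw '[1, 1, 1, 1, 1]' --pt "0 0 -0.7" --pt "0 -0.6 -1.4" --pt "0 -1.3 -2" --pt "0 -2 -2.5" --pt "0 -2 -2.5" --roll '[0, 0, 0, 0, 0]'

```text
t: 30.35
position: [0.4032, -0.2654, 0.2381]
ee_rot: [0.473, 3.101, -0.005]
wrist_force: [1.2, -0.0, -0.9]
gripper_width: -0.0004
grasp_force: 0.0
```

```bash
python3 b.py; python3 - <<'E'
from h import *
e=np.array([.2924,.9563,0]);f=np.array([-.9563,.2924,0]);C=np.array([.4398,-.1415,0])
for n in("side","wrist"):
    i=r.camera_info(n);im=r.read_camera(n);cv2.imwrite(f"pics/end_{n}.png",im[:,:,::-1]);g=im.max(2)
    def at(p):
        q=proj(i,p);u,v=int(round(q[0])),int(round(q[1]));return int(g[v,u]) if 0<=u<640 and 0<=v<480 else -1
    print(n,"front wall x=-62, z .08 to -.008")
    for y in(.045,.03,0,-.03,-.045):print(y,[at(C-.062*e+y*f+[0,0,z]) for z in np.arange(.08,-.012,-.004)])
    print("roof plane z=.0565, lines along x 70..-75 step 5")
    for y in(.04,.02,0,-.02,-.04):print(y,[at(C+x*e/1e3+y*f+[0,0,.0565]) for x in range(70,-80,-5)])
    print("across y 75..-75 at x=-50,0:",*[[at(C+x*e+y*f/1e3+[0,0,.0565]) for y in range(75,-80,-5)] for x in(-.05,0)])
E
```

```text
t 30.35 tcp [ 0.4032 -0.2654  0.2381] head 162.6369575113239 origin [ 0.3145 -0.2376  0.1641] F [ 1.2 -0.  -0.9]
box x -129.1 y -1.3 z 238.1 [ 0.76 -0.   -0.27  1.83  0.    1.31  1.76]
side front wall x=-62, z .08 to -.008
0.045 [88, 92, 78, 68, 64, 60, 67, 62, 69, 69, 70, 70, 75, 78, 73, 66, 44, 33, 136, 136, 191, 179, 184]
0.03 [109, 111, 115, 115, 117, 119, 117, 99, 77, 79, 71, 69, 71, 71, 73, 64, 47, 31, 130, 178, 184, 184, 178]
0 [116, 115, 118, 118, 115, 119, 106, 88, 77, 77, 70, 69, 72, 63, 33, 24, 27, 27, 11, 62, 147, 188, 181]
-0.03 [118, 114, 115, 117, 112, 112, 120, 105, 75, 64, 67, 66, 69, 71, 71, 73, 52, 33, 106, 174, 177, 177, 177]
-0.045 [112, 115, 114, 116, 116, 116, 109, 90, 90, 89, 76, 49, 61, 73, 71, 64, 64, 22, 78, 152, 185, 175, 184]
roof plane z=.0565, lines along x 70..-75 step 5
0.04 [249, 252, 250, 97, 90, 87, 81, 84, 79, 77, 82, 85, 128, 113, 76, 50, 94, 116, 108, 102, 109, 101, 106, 107, 99, 110, 105, 87, 77, 70]
0.02 [244, 244, 242, 100, 84, 86, 71, 74, 69, 65, 118, 116, 117, 113, 117, 110, 112, 114, 118, 118, 119, 120, 114, 120, 114, 118, 117, 93, 61, 57]
[... 1674 characters left out ...]
, 59, 98, 102, 102, 103, 104, 104, 104, 105, 103, 104, 85, 73, 71, 71, 94, 106, 100, 80, 88, 47, 27, 29]
-0.02 [224, 223, 133, 75, 71, 57, 56, 58, 84, 86, 89, 102, 99, 93, 102, 102, 104, 103, 103, 102, 103, 102, 103, 102, 101, 89, 87, 52, 126, 162]
-0.04 [223, 222, 166, 74, 73, 77, 75, 63, 61, 63, 60, 62, 62, 62, 62, 63, 60, 62, 61, 62, 62, 63, 61, 60, 60, 61, 68, 41, 127, 163]
across y 75..-75 at x=-50,0: [224, 220, 237, 68, 89, 89, 98, 101, 101, 103, 101, 102, 102, 101, 102, 100, 101, 101, 100, 101, 100, 99, 90, 60, 77, 74, 77, 155, 152, 148, 201] [223, 223, 237, 70, 88, 85, 98, 105, 104, 83, 96, 101, 104, 105, 105, 104, 105, 103, 102, 102, 103, 103, 88, 62, 76, 74, 80, 154, 153, 152, 224]
```

After retracting, the hood's footprint reads shut and unchanged: the tint runs from x=+60 to -62 on the roof plane in both views, with its foot on the gasket. The tray and crucible are visible inside, and the arm is clear. Handing in.

```bash
python3 -c "
from plant import r;print(r.finish_job())"
```

```text
the job is handed in; nothing more can be done
None
```

I handed the job in at about 30 s: the tray is centred and square on the dry-box platform, the lifter is blade-flat on its mat and the hood is shut; I saw only the front crucible clearly upright after the set-down, and the verdict was not shown.

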